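# Load and wind the shaker

## Task

These closed tins look alike, but only one of them is full of polishing shot: find it by lifting the tins and feeling their weight. Stand the full tin in the middle of the round platform of the clockwork shaker, and once it stands there, wind the shaker's key clockwise all the way to its stop. Every empty tin is to end up standing upright on the dark rubber mat, well inside its edges; leave the other things on the bench alone.

Things in the scene. Friction and masses are not known exactly. Their poses are not given: they have to be found in the camera images.
- tin_0: one of up to five identical closed round aluminium tins, 56 mm across and 60 mm tall, standing upright, lid fixed on; origin at the centre of its underside, z up its axis. One tin is full (about 0.45 kg, a solid load that can shift by 2 mm inside), every other is empty (about 0.1 kg); outside they look the same. May be absent
- tin_1: one of up to five identical closed round aluminium tins, 56 mm across and 60 mm tall, standing upright, lid fixed on; origin at the centre of its underside, z up its axis. One tin is full (about 0.45 kg, a solid load that can shift by 2 mm inside), every other is empty (about 0.1 kg); outside they look the same. May be absent
- tin_2: one of up to five identical closed round aluminium tins, 56 mm across and 60 mm tall, standing upright, lid fixed on; origin at the centre of its underside, z up its axis. One tin is full (about 0.45 kg, a solid load that can shift by 2 mm inside), every other is empty (about 0.1 kg); outside they look the same. May be absent
- tin_3: one of up to five identical closed round aluminium tins, 56 mm across and 60 mm tall, standing upright, lid fixed on; origin at the centre of its underside, z up its axis. One tin is full (about 0.45 kg, a solid load that can shift by 2 mm inside), every other is empty (about 0.1 kg); outside they look the same. May be absent
- tin_4: one of up to five identical closed round aluminium tins, 56 mm across and 60 mm tall, standing upright, lid fixed on; origin at the centre of its underside, z up its axis. One tin is full (about 0.45 kg, a solid load that can shift by 2 mm inside), every other is empty (about 0.1 kg); outside they look the same. May be absent
- shaker: fixed clockwork shaker, a grey housing 220 x 120 mm, 50 mm high, with the platform at one end of its top and the winding key at the other, their centres 110 mm apart; origin under its centre, x along its length from the platform (x = -55 mm) towards the key (x = +55 mm)
- platform: the shaker's round aluminium platform, 84 mm across and 3 mm high, flat on top without a rim; origin on its axis, 3 mm below its top
- platform_top (a point): centre of the platform's top, where the tin's underside shall stand in the middle (53 mm above the bench)
- winding_key (a joint): turn of the winding key, rad: grows clockwise seen from above, from 0 (run down) to a firm stop at 5.5 (fully wound). A spring resists, harder as it is wound (0.10 to 0.16 N m); a brake in the works holds the key where it is let go; turned anticlockwise it unwinds. The key is a brass butterfly grip 46 mm wide, 8 mm thick and 26 mm tall on a stem, its lower edge 18 mm above the housing's top and its upper edge 44 mm above it
- key_grip (a point): centre of the key's flat grip, on the upright turning axis (about 31 mm above the housing's top); its x axis lies along the 46 mm width, its y axis across the 8 mm thickness, and both turn with the key
- mat: fixed square mat of dark rubber, 210 x 210 mm and 4 mm thick, flat, without a rim; origin under its centre, x and y along its sides. Four tins can stand on it
- loupe: a bystander to be left where it lies: a small folding loupe, 54 mm long; origin under its centre
- ring_clamp: a bystander to be left where it lies: a wooden ring clamp, 121 mm long; origin under its centre
There are look-alikes about, which are no part of the job. What is shaped like the tin_2 but orange or yellow is not meant.

How it is judged:
On the way, in this order (a step that is already met when the one before it is completed fails the run):
1. the full tin stands on the shaker's platform, let go (((contact force between tin_0 and platform above 2.4 N and horizontal distance between tin_0 and platform_top below 0.018 m and angle between tin_0's own z axis and vertical below 0.1 rad and contact force between the fingers and tin_0 below 0.5 N) or (contact force between tin_1 and platform above 2.4 N and horizontal distance between tin_1 and platform_top below 0.018 m and angle between tin_1's own z axis and vertical below 0.1 rad and contact force between the fingers and tin_1 below 0.5 N) or (contact force between tin_2 and platform above 2.4 N and horizontal distance between tin_2 and platform_top below 0.018 m and angle between tin_2's own z axis and vertical below 0.1 rad and contact force between the fingers and tin_2 below 0.5 N) or (contact force between tin_3 and platform above 2.4 N and horizontal distance between tin_3 and platform_top below 0.018 m and angle between tin_3's own z axis and vertical below 0.1 rad and contact force between the fingers and tin_3 below 0.5 N) or (contact force between tin_4 and platform above 2.4 N and horizontal distance between tin_4 and platform_top below 0.018 m and angle between tin_4's own z axis and vertical below 0.1 rad and contact force between the fingers and tin_4 below 0.5 N))), for 0.5 s.
2. the key is then wound to its stop (value of joint winding_key above 5.2 rad), for 0.2 s.
At the end, for the whole second after the job is handed in: the full tin stands upright and free on the platform (within 18 mm of its centre, weighing more than 2.4 N on it), the key reads more than 5.2 rad of 5.5, and every other tin stands upright at rest on the rubber mat, its centre within 80 mm of the mat's along each side (((contact force between tin_0 and platform above 2.4 N and horizontal distance between tin_0 and platform_top below 0.018 m and angle between tin_0's own z axis and vertical below 0.1 rad and contact force between the fingers and tin_0 below 0.5 N) or (contact force between tin_1 and platform above 2.4 N and horizontal distance between tin_1 and platform_top below 0.018 m and angle between tin_1's own z axis and vertical below 0.1 rad and contact force between the fingers and tin_1 below 0.5 N) or (contact force between tin_2 and platform above 2.4 N and horizontal distance between tin_2 and platform_top below 0.018 m and angle between tin_2's own z axis and vertical below 0.1 rad and contact force between the fingers and tin_2 below 0.5 N) or (contact force between tin_3 and platform above 2.4 N and horizontal distance between tin_3 and platform_top below 0.018 m and angle between tin_3's own z axis and vertical below 0.1 rad and contact force between the fingers and tin_3 below 0.5 N) or (contact force between tin_4 and platform above 2.4 N and horizontal distance between tin_4 and platform_top below 0.018 m and angle between tin_4's own z axis and vertical below 0.1 rad and contact force between the fingers and tin_4 below 0.5 N)) and value of joint winding_key above 5.2 rad and ((contact force between tin_0 and platform above 2.4 N and horizontal distance between tin_0 and platform_top below 0.018 m and angle between tin_0's own z axis and vertical below 0.1 rad and contact force between the fingers and tin_0 below 0.5 N) or (x of tin_0 in the frame of mat between -0.08 and 0.08 m and y of tin_0 in the frame of mat between -0.08 and 0.08 m and z of tin_0 in the frame of mat below 0.012 m and angle between tin_0's own z axis and vertical below 0.1 rad and linear speed of tin_0 below 0.03 m/s)) and ((contact force between tin_1 and platform above 2.4 N and horizontal distance between tin_1 and platform_top below 0.018 m and angle between tin_1's own z axis and vertical below 0.1 rad and contact force between the fingers and tin_1 below 0.5 N) or (x of tin_1 in the frame of mat between -0.08 and 0.08 m and y of tin_1 in the frame of mat between -0.08 and 0.08 m and z of tin_1 in the frame of mat below 0.012 m and angle between tin_1's own z axis and vertical below 0.1 rad and linear speed of tin_1 below 0.03 m/s)) and ((contact force between tin_2 and platform above 2.4 N and horizontal distance between tin_2 and platform_top below 0.018 m and angle between tin_2's own z axis and vertical below 0.1 rad and contact force between the fingers and tin_2 below 0.5 N) or (x of tin_2 in the frame of mat between -0.08 and 0.08 m and y of tin_2 in the frame of mat between -0.08 and 0.08 m and z of tin_2 in the frame of mat below 0.012 m and angle between tin_2's own z axis and vertical below 0.1 rad and linear speed of tin_2 below 0.03 m/s)) and ((contact force between tin_3 and platform above 2.4 N and horizontal distance between tin_3 and platform_top below 0.018 m and angle between tin_3's own z axis and vertical below 0.1 rad and contact force between the fingers and tin_3 below 0.5 N) or (x of tin_3 in the frame of mat between -0.08 and 0.08 m and y of tin_3 in the frame of mat between -0.08 and 0.08 m and z of tin_3 in the frame of mat below 0.012 m and angle between tin_3's own z axis and vertical below 0.1 rad and linear speed of tin_3 below 0.03 m/s)) and ((contact force between tin_4 and platform above 2.4 N and horizontal distance between tin_4 and platform_top below 0.018 m and angle between tin_4's own z axis and vertical below 0.1 rad and contact force between the fingers and tin_4 below 0.5 N) or (x of tin_4 in the frame of mat between -0.08 and 0.08 m and y of tin_4 in the frame of mat between -0.08 and 0.08 m and z of tin_4 in the frame of mat below 0.012 m and angle between tin_4's own z axis and vertical below 0.1 rad and linear speed of tin_4 below 0.03 m/s))); the robot touches nothing.
It fails at once if the loupe is moved by more than 40 mm (distance of loupe from where it was at the start of the episode above 0.04 m).
It fails at once if the ring clamp is moved by more than 40 mm (distance of ring_clamp from where it was at the start of the episode above 0.04 m).
Of shot_a, shot_b, shot_c only 1 to 1 are there at a start; the rules pass over those that are not, and their reading is None.
Of tin_1, tin_3, pencil only 1 to 3 are there at a start; the rules pass over those that are not, and their reading is None.
At some moment in a run one of tin_0, tin_1, tin_2, tin_3, tin_4 may be knocked a few centimetres aside while the robot is not near it.
It also fails if it takes over 210 s, if anything falls off the work surface, if the arm or the gripper's body presses on something with over 40 N, if the wrist force passes 120 N, or if a joint passes its speed limit or range.

## Robot

A 7-joint arm with a two-finger parallel gripper is mounted at the origin on a cart in front of the work surface, level with it; the furniture and walls round the work are solid. World frame = base frame: x ahead of the robot, y to its left, z up, the work surface at z = 0. Lengths are in m, angles in rad, forces in N, time in s.
With the tool pointing down it reaches from about 0.425 to 0.975 m from the base axis. Payload 16.7 kg.
Tool frame: the origin (TCP) lies at the very end of the fingers, on their centre line; the grasp point (between the pads) lies 19 mm behind it; z points along the fingers, y is the line along which they close (so a half turn about z gives the same grasp; the last joint's range is limited). The gripper opens to 85 mm and grips with 20 to 120 N. Pads are 22 mm wide; open, the fingers measure 114 mm over their backs; the gripper's body (76 mm by 85 mm) begins 54 mm behind the grasp point. The pads swing forward as they close: fully open they stand 13 mm farther back than shut.
Start: joints at [0.978, 0.426, 0.074, 1.606, -0.034, 1.111, -0.067], TCP at [0.29, -0.61, 0.231] pointing down, gripper open.
Joint ranges: [-2.85, 2.85], [-0.5, 2.14], [-1.23, 1.37], [0.21, 2.46], [-1.02, 4.16], [0.16, 2.05], [-2.73, 2.73]. Speed limits (rad/s): [1.89, 1.89, 2.39, 2.39, 3.01, 3.01, 3.01].

## Interface

Orientations are given as a unit quaternion [w, x, y, z].
In Python, from cell import env gives the robot as it stands.
- The arm moves only by the tool jog_arm, never from a script. Its argument "steps" is a list of rows, each an object of numbers: "dx", "dy", "dz": the shift along the tool's x, y, z in cm; "wx", "wy", "wz": the turn, a rotation vector about the tool's x, y, z in degrees. A call has 1 to 5 rows; each row is the pose to reach, as a shift and turn from the pose commanded when the call began, along the tool's axes at that moment; what a row does not reach only later rows make up. A row lasts 1/8 s, in which the tool goes at most 62.5 mm and 10.7 degrees, less where a joint would pass 70% of its speed; a pose out of reach is approached as far as the arm can. A call with a gripper value outside its range is refused whole. "jaw" is the opening, from 0 (shut) to 1 (fully open), set as the call begins (left out, the last holds). The fingers move at their own pace and stop on an object; the grip force is fixed at half the most. Time passes only in rows, so rows that repeat a pose let the fingers close. It gives the time, the measured TCP pose, the force, the opening and the grip force at its end, in the units of the state.
- env.get_obs(): the state, without advancing time (a new reading comes with each control period).
- env.read_camera(name): name is "scene" or "top" or "wrist"; returns (picture, depth): 400x640x3 uint8, red, green, blue; 400x640 float32, m along the optical axis (not along the pixel's ray), 0 where there is no reading.
- env.calibration(name): a dict with "vertical_fov" (degrees; the focal length in pixels is half the picture's height over the tangent of half this angle, whatever the lens; pixels are square), "cx", "cy" (the principal point, pixels), "cam_to_world" (4x4, takes a point from camera to world coordinates). Camera axes: x right, y down, z forward; pixel columns grow to the right and rows downward; lengths in m; the calibration is good to about 2 mm. A picture is of the moment at which its call begins: read the wrist's pose just before it. calibration takes no time and is no camera call; for the wrist camera it gives the pose at the moment of the call.
- env.sign_off(): hands the job in; it is judged then, once.
The state is a dict: "clock": time; "joint_positions": joint angles; "dq": joint speeds; "tau": joint torques, N m; "tool_pos": TCP position; "orientation": TCP orientation; "ft_force": force on the tool from outside, world axes, zero at the start; "torque": the same for the moment, N m; "grip_width": opening from 0.0 (shut) to 1.0 (fully open); "grip_force": force on a finger pad.
Only numpy, scipy, OpenCV 4.12 (cv2) and the standard library are available. Lean on these libraries where they do the work, as an engineer would, in place of code of your own. Each camera call takes 0.05 s, during which the arm holds its last target. There are 200 camera calls.

## Working session

There is one attempt and no reset: what is moved stays moved. The work goes in short steps, Python scripts to look and compute and a tool call to move; the robot and the scene stay as the last step left them, time stands still between calls to the robot, and variables do not carry over. Pictures are saved under pics/ and viewed, at most 14 in all, crops included, and the job is handed in when it is done.

Besides the shell and the picture viewer there is one more tool, called after "Call:" as a command line: name --argument value ..., lists and objects as JSON in quotes. jog_arm: Moves the arm, as the interface text tells. Its arguments: {"type":"object","properties":{"steps":{"type":"array"},"jaw":{"type":"number"}},"required":["steps"]}

```bash
ls; mkdir -p pics
cat > h.py <<'E'
import numpy as np, cv2
from cell import env
def K(n):
    c=env.calibration(n); return 200/np.tan(np.radians(c['vertical_fov'])/2),c['cx'],c['cy'],np.array(c['cam_to_world'])
def ray(cal,u,v):
    f,cx,cy,T=cal; d=T[:3,:3]@np.array([(u-cx)/f,(v-cy)/f,1]); return T[:3,3],d
def onz(cal,u,v,z):
    o,d=ray(cal,u,v); return o+d*(z-o[2])/d[2]
def pt(cal,u,v,dep):
    o,d=ray(cal,u,v); return o+d*dep
def cloud(cal,D):
    f,cx,cy,T=cal; v,u=np.mgrid[:400,:640]
    P=np.stack([(u-cx)/f*D,(v-cy)/f*D,D],-1); return P@T[:3,:3].T+T[:3,3]
def save(n,im): cv2.imwrite('pics/'+n,im[...,::-1])
E
python3 - <<'E'
from h import *
o=env.get_obs(); print(o)
for n in ('top','scene'):
    c=K(n); im,D=env.read_camera(n); save(n+'1.png',im); np.savez(n+'1.npz',im=im,D=D); print(n,env.calibration(n))
E
```

```text
pics
{'clock': 0.0, 'joint_positions': array([ 0.97749472,  0.42672928,  0.07385412,  1.60660814, -0.03409622,
        1.11077998, -0.06712061]), 'dq': array([-1.44185264e-03, -2.13952869e-03,  2.14567146e-04, -7.11956318e-04,
       -2.29605579e-03, -3.47603008e-05, -1.18904926e-04]), 'tau': array([ 7.46654478e-04, -9.49805760e+01,  3.76251161e+00, -4.63523662e+01,
        1.96307123e-02,  1.01181839e-02, -4.46696879e-05]), 'tool_pos': array([ 0.28962759, -0.6092611 ,  0.230612  ]), 'orientation': array([-6.04452980e-04,  9.75486574e-01,  2.20058046e-01, -1.86733358e-04]), 'ft_force': array([-0.84786638, -0.7306109 ,  0.24131434]), 'torque': array([-0.01105387,  0.0250418 ,  0.00140495]), 'grip_force': 0.0, 'grip_width': 1.0011774439801902}
top {'vertical_fov': 42.329268574381196, 'cx': 319.09391537085577, 'cy': 200.81839258066563, 'cam_to_world': array([[ 0.02581283, -0.99551212,  0.09104564,  0.37669709],
       [-0.9996472 , -0.02513479,  0.00858625, -0.03286132],
       [-0.00625931, -0.09123516, -0.9958097 ,  1.69446802],
       [ 0.        ,  0.        ,  0.        ,  1.        ]])}
scene {'vertical_fov': 52.599573413599416, 'cx': 321.21310312474134, 'cy': 203.99060729976253, 'cam_to_world': array([[-0.73207156, -0.26838018,  0.62613362, -0.24453205],
       [-0.68075723,  0.32236637, -0.65776099,  0.76432567],
       [-0.02531441, -0.9077731 , -0.418697  ,  0.61463338],
       [ 0.        ,  0.        ,  0.        ,  1.        ]])}
```

View pics/top1.png

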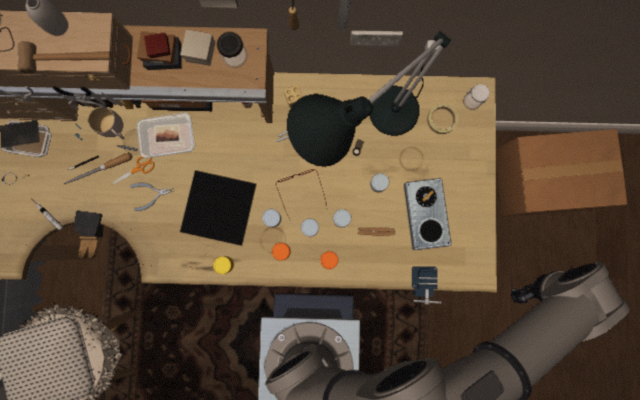

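View pics/scene1.png

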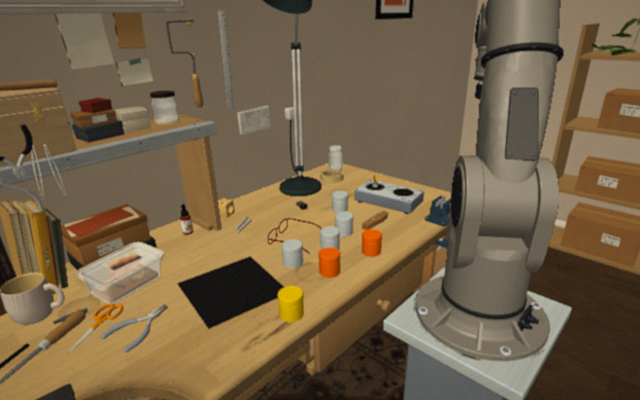

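The top view shows four grey tins at about (272,217), (310,227), (342,218) and (380,183). The look-alikes are orange at (281,251) and (330,260), and yellow at (222,265); a jar stands at (477,95). The mat is at (218,208), the shaker at (427,213), the ring clamp at (376,232) and the loupe at (357,147). The lamp head is at (322,130).

Run:
```python
from h import *
z=np.load('top1.npz'); im,D=z['im'],z['D']; c=K('top'); P=cloud(c,D)
def rep(n,u,v): print(n,(u,v),im[v,u],P[v,u].round(3))
for n,u,v in [('tin',272,217),('tin',310,227),('tin',342,218),('tin',380,183),('or',281,251),('or',330,260),('yel',222,265),('lamp',325,130),('lampbase',395,110),('arm',405,90),('lamparm',360,108),('joint',435,45),('clamp',376,232),('loupe',357,147),('vise',425,275),('glasses',300,175)]: rep(n,u,v)
# tins: points z 0.045..0.075 grey, on bench
hsv=cv2.cvtColor(im,cv2.COLOR_RGB2HSV)
m=((P[...,2]>.05)&(P[...,2]<.07)&(P[...,0]>.3)&(P[...,0]<.9)).astype(np.uint8)
n,l,s,ce=cv2.connectedComponentsWithStats(m)
for i in range(1,n):
    if s[i,4]>60: q=P[l==i]; print('h60',s[i,4],ce[i].round(1),((q[:,:2].min(0)+q[:,:2].max(0))/2).round(4),np.ptp(q[:,:2],axis=0).round(3),np.median(q[:,2]).round(4),im[l==i].mean(0).round())
# mat
m=((hsv[...,2]<40)&(abs(P[...,2])<.015)&(P[...,1]>.1)&(P[...,1]<.6)&(P[...,0]>.4)&(P[...,0]<.8)).astype(np.uint8)
n,l,s,ce=cv2.connectedComponentsWithStats(m); i=1+s[1:,4].argmax()
r=cv2.minAreaRect(P[l==i][:,:2].astype(np.float32)); print('mat',r,np.median(P[l==i][:,2]))
m=((P[...,2]>.035)&(P[...,2]<.058)&(P[...,1]<-.2)&(P[...,1]>-.55)&(P[...,0]>.4)&(P[...,0]<.75)).astype(np.uint8)
n,l,s,ce=cv2.connectedComponentsWithStats(m); i=1+s[1:,4].argmax()
r=cv2.minAreaRect(P[l==i][:,:2].astype(np.float32)); print('shaker',r,s[i],np.median(P[l==i][:,2]))
z=np.load('scene1.npz')
a=cv2.resize(im[160:275,200:460],None,fx=3,fy=3,interpolation=cv2.INTER_CUBIC)
save('crop1.png',a)
for v in range(165,252,3): print(v,[int(1000*P[v,u,2]) for u in range(412,450,3)])
```

```text
tin (272, 217) [166 170 174] [0.471 0.13  0.052]
tin (310, 227) [168 172 176] [0.442 0.008 0.059]
tin (342, 218) [171 176 176] [ 0.473 -0.093  0.065]
tin (380, 183) [170 173 171] [ 0.588 -0.211  0.063]
or (281, 251) [218 108  45] [0.364 0.097 0.056]
or (330, 260) [213  99  40] [ 0.34  -0.058  0.054]
yel (222, 265) [217 187  62] [0.316 0.282 0.057]
lamp (325, 130) [31 35 31] [ 0.597 -0.032  0.742]
lampbase (395, 110) [20 22 25] [ 0.832 -0.259  0.04 ]
arm (405, 90) [52 47 45] [ 0.85  -0.266  0.198]
lamparm (360, 108) [32 36 33] [ 0.624 -0.093  0.804]
joint (435, 45) [99 93 86] [ 0.838 -0.275  0.567]
clamp (376, 232) [128  93  60] [ 0.433 -0.205  0.018]
loupe (357, 147) [44 38 31] [ 0.711 -0.138  0.018]
vise (425, 275) [38 49 57] [ 0.302 -0.355  0.069]
glasses (300, 175) [142 113  78] [0.616 0.047 0.001]
h60 145 [ 44.9 112.5] [0.8075 0.9102] [0.055 0.228] 0.06 [57. 45. 34.]
h60 99 [179.6 105.5] [0.8309 0.4467] [0.022 0.181] 0.0601 [55. 41. 31.]
h60 71 [ 96.5 116.1] [0.7741 0.6972] [0.07 0.05] 0.0608 [64. 51. 35.]
h60 1879 [165.7 134.6] [0.7273 0.4798] [0.151 0.188] 0.0652 [169. 153. 139
[... 1875 characters left out ...]
 49, 48, 45, 50, 51, 51, -5]
216 [48, 50, 46, 48, 54, 45, 47, 49, 52, 49, 52, 49, 0]
219 [47, 48, 56, 53, 50, 55, 55, 45, 53, 52, 42, 44, 3]
222 [47, 57, 57, 47, 54, 57, 52, 49, 51, 51, 50, 51, 45]
225 [51, 48, 47, 52, 55, 59, 52, 54, 50, 55, 51, 52, 51]
228 [54, 49, 54, 53, 53, 56, 53, 45, 53, 55, 52, 54, 48]
231 [51, 46, 49, 55, 50, 51, 50, 49, 45, 54, 49, 47, 50]
234 [37, 45, 54, 52, 48, 54, 53, 49, 51, 56, 51, 44, 52]
237 [34, 50, 43, 48, 51, 49, 55, 48, 52, 53, 61, 47, 46]
240 [33, 46, 53, 50, 53, 53, 56, 56, 55, 52, 46, 50, 47]
243 [17, 42, 49, 46, 44, 54, 59, 55, 52, 45, 49, 50, 45]
246 [7, 46, 53, 48, 55, 50, 40, 54, 53, 46, 48, 1, 4]
249 [-3, 40, 43, 6, 1, 1, 0, -2, -3, 4, 3, -3, 2]
```

View pics/crop1.png

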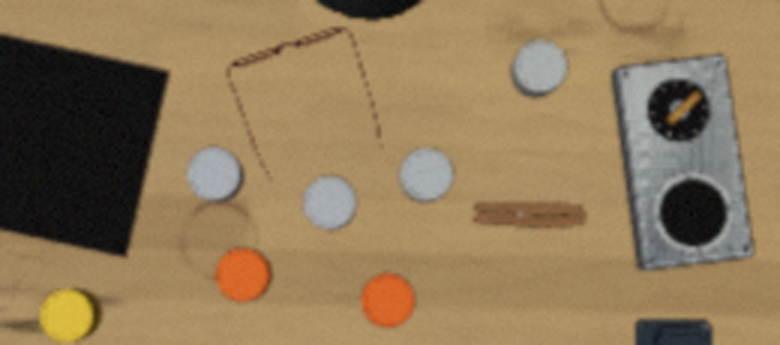

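The crop shows four grey tins (not orange or yellow) at crop (214,173), (330,202), (427,175) and (540,68). The dark platform disc is at crop (694,212), and the brass key lies diagonally at (684,108). The scene view also shows exactly four grey tins.

```bash
cat >> h.py <<'E'
def plan(x,y,z,ang=None,o=None):
    """tool-frame cm/deg to reach TCP x,y,z with closing line at world angle ang(deg)"""
    from scipy.spatial.transform import Rotation as Ro
    o=o or env.get_obs(); q=o['orientation']; R=Ro.from_quat([q[1],q[2],q[3],q[0]]).as_matrix()
    d=R.T@(np.array([x,y,z])-o['tool_pos'])*100
    a=np.degrees(np.arctan2(R[1,1],R[0,1])); w=0 if ang is None else -((ang-a+90)%180-90)
    print('pos',o['tool_pos'].round(4),'closing ang',a.round(1),'tilt',R[:,2].round(3),'j',o['joint_positions'].round(2),'F',o['ft_force'].round(2),'t',round(o['clock'],1))
    print('MOVE d',d.round(2),'wz',round(w,1)); return d,w
def tins(view='top'):
    im,D=env.read_camera(view); c=K(view); P=cloud(c,D); h=cv2.cvtColor(im,cv2.COLOR_RGB2HSV)
    m=((P[...,2]>.05)&(P[...,2]<.13)&(P[...,0]>.3)&(P[...,0]<.75)&(abs(P[...,1])<.5)&(h[...,1]<40)&(h[...,2]>110)).astype(np.uint8)
    n,l,s,ce=cv2.connectedComponentsWithStats(m); r=[]
    for i in range(1,n):
        if s[i,4]>100:
            z=np.median(P[l==i][:,2]); p=onz(c,*ce[i],z); r.append(p); print('tin?',s[i,4],ce[i].round(1),p.round(4))
    return im,D,P
E
python3 - <<'E'
from h import *
im,D,P=tins('top'); c=K('top')
h=cv2.cvtColor(im,cv2.COLOR_RGB2HSV)
m=((h[...,2]<60)).astype(np.uint8); m[:218]=0;m[246:]=0;m[:,:412]=0;m[:,452:]=0
n,l,s,ce=cv2.connectedComponentsWithStats(m); i=1+s[1:,4].argmax(); print('plat',s[i],onz(c,*ce[i],.053))
m=((h[...,2]<60)).astype(np.uint8); m[:183]=0;m[212:]=0;m[:,:412]=0;m[:,444:]=0
print('dial',onz(c,*cv2.moments(cv2.convexHull(np.argwhere(m)[:,::-1].astype(np.int32)))and cv2.minEnclosingCircle(np.argwhere(m)[:,::-1].astype(np.float32))[0],.05))
m=((P[...,2]>.075)&(P[...,2]<.11)&(P[...,1]<-.3)&(P[...,1]>-.42)&(P[...,0]>.45)&(P[...,0]<.62))
q=P[m]; print('key',len(q),cv2.minAreaRect(q[:,:2].astype(np.float32)),q.mean(0),np.median(q[:,2]))
L=(P[...,2]>.35)&(P[...,0]>.42)&(P[...,1]<.3)&(P[...,1]>-.4); print('lamp',P[L].min(0),P[L].max(0))
sc,Ds=env.read_camera('scene'); cs=K('scene'); Q=cloud(cs,Ds)
for x,y in [(.469,.131),(.444,.009),(.475,-.094),(.593,-.212)]:
    k=(np.hypot(Q[...,0]-x,Q[...,1]-y)<.026)&(Q[...,2]>.03); print('scene tin',k.sum(),np.percentile(Q[k][:,2],[50,90]))
k=(Q[...,2]>.072)&(Q[...,2]<.12)&(Q[...,1]<-.3)&(Q[...,1]>-.42)&(Q[...,0]>.48)&(Q[...,0]<.62);print('key scene',k.sum(),Q[k].mean(0),Q[k].min(0),Q[k].max(0))
k=(Q[...,2]>.4)&(Q[...,0]>.42)&(Q[...,0]<.8)&(Q[...,1]<.2)&(Q[...,1]>-.3);print('lamp scene',Q[k].min(0),Q[k].max(0))
plan(.593,-.212,.16,45)
E
```

```text
tin? 142 [182.2 145.6] [0.6919 0.4239 0.0662]
tin? 227 [379.9 181.7] [ 0.5921 -0.2109  0.0593]
tin? 411 [429.1 225.2] [ 0.458  -0.3695  0.0529]
tin? 232 [271.  217.4] [0.4696 0.1325 0.0594]
tin? 228 [342.  217.7] [ 0.4743 -0.0927  0.0594]
tin? 236 [309.5 227. ] [0.4422 0.0093 0.0598]
plat [420 220  22  22 362] [ 0.44147212 -0.37454439  0.053     ]
dial [ 0.54948089 -0.35820134  0.05      ]
key 47 ((0.550932765007019, -0.35931864380836487), (0.008268016390502453, 0.0450846403837204), 45.118736267089844) [ 0.55027997 -0.35822623  0.08904654] 0.0901323186361005
lamp [ 0.54033864 -0.39987645  0.35000411] [0.98544833 0.29997665 0.81059113]
scene tin 182 [0.06051809 0.06182675]
scene tin 132 [0.06086219 0.06212862]
scene tin 113 [0.06054339 0.06190452]
scene tin 103 [0.06060164 0.06274703]
key scene 32 [ 0.54566564 -0.35088485  0.08693653] [ 0.53325685 -0.37108758  0.07365169] [ 0.56177944 -0.33768104  0.09634266]
lamp scene [ 0.54946662 -0.24591527  0.59687225] [ 0.79988873 -0.01935532  0.66067092]
pos [ 0.2897 -0.6094  0.2309] closing ang -64.6 tilt [-0.     0.001 -1.   ] j [ 0.98  0.43  0.07  1.61 -0.03  1.11 -0.07] F [-0.22 -0.88 -0.53] t 0.2
MOVE d [ 44.45 -22.86   7.1 ] wz 70.4
```

Call:
jog_arm --steps '[{"dx":5.5,"dy":-2.8},{"dx":11,"dy":-5.6},{"dx":16.5,"dy":-8.4},{"dx":22,"dy":-11.3},{"dx":27.5,"dy":-14.1}]' --jaw 1

```text
invalid input at $.steps[0]: expected keys dx, dy, dz, wx, wy, wz
```

Call:
jog_arm --steps '[{"dx":5.5,"dy":-2.8},{"dx":11,"dy":-5.6},{"dx":16.9,"dy":-8.8},{"dx":16.9,"dy":-8.8,"dz":5},{"dx":16.9,"dy":-8.8,"dz":8}]'

```text
invalid input at $.steps[0]: expected keys dx, dy, dz, wx, wy, wz
```

Run:
```python
from h import *
c=K('wrist'); im,D=env.read_camera('wrist'); save('w1.png',im)
P=cloud(c,D); m=(P[...,2]>.052)&(P[...,2]<.068)&(np.hypot(P[...,0]-.592,P[...,1]+.211)<.05)
v,u=np.nonzero(m); print(m.sum(),c[3][:3,3], P[m].min(0),P[m].max(0),P[m].mean(0))
plan(.592,-.2115,.022)
```

```text
Traceback (most recent call last):
ValueError: zero-size array to reduction operation minimum which has no identity
```

View pics/w1.png

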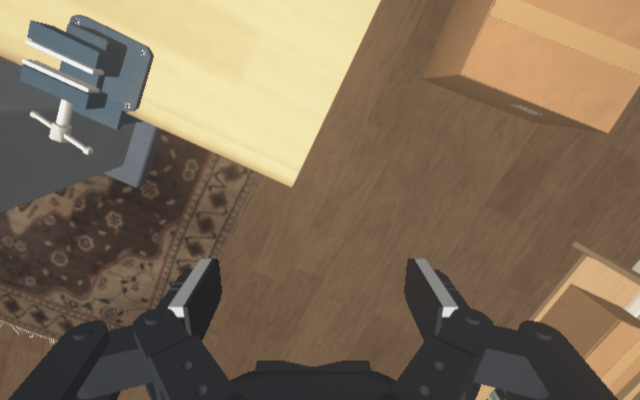

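The wrist view is from the start pose: fingers at the bottom, vise at (85,65), bench edge. No move was made because every row needs all six keys.

Call:
jog_arm --steps '[{"dx":5.5,"dy":-2.8,"dz":0,"wx":0,"wy":0,"wz":0},{"dx":11,"dy":-5.6,"dz":0,"wx":0,"wy":0,"wz":0},{"dx":16.5,"dy":-8.4,"dz":0,"wx":0,"wy":0,"wz":0},{"dx":22,"dy":-11.3,"dz":0,"wx":0,"wy":0,"wz":0},{"dx":27.5,"dy":-14.1,"dz":0,"wx":0,"wy":0,"wz":0}]' --jaw 1

```text
clock: 0.88
tool_pos: [0.4786, -0.3624, 0.2315]
orientation: [0.0, 0.975, 0.22, 0.0]
ft_force: [0.2, -1.0, 0.8]
grip_width: 0.998
grip_force: 0.0
```

Call:
jog_arm --steps '[{"dx":5.5,"dy":-2.8,"dz":0,"wx":0,"wy":0,"wz":0},{"dx":11,"dy":-5.6,"dz":0,"wx":0,"wy":0,"wz":0},{"dx":16.9,"dy":-8.8,"dz":0,"wx":0,"wy":0,"wz":0},{"dx":16.9,"dy":-8.8,"dz":4,"wx":0,"wy":0,"wz":0},{"dx":16.9,"dy":-8.8,"dz":8,"wx":0,"wy":0,"wz":0}]'

```text
clock: 1.5
tool_pos: [0.5933, -0.2109, 0.1505]
orientation: [0.0, 0.975, 0.221, 0.0]
ft_force: [-0.6, -0.6, -0.4]
grip_width: 1.0
grip_force: 0.0
```

```bash
cat >> h.py <<'E'
def wt(x,y,zt=.06,r=.045):
    """tin top centre from wrist camera near x,y: depth gives height, rim centroid gives centre"""
    c=K('wrist'); im,D=env.read_camera('wrist'); P=cloud(c,D)
    m=((abs(P[...,2]-zt)<.008)&(np.hypot(P[...,0]-x,P[...,1]-y)<r)).astype(np.uint8)
    q=P[m>0]
    if len(q)<50: print('wrist none',len(q)); return im,None
    z=np.median(q[:,2]); (e,R)=cv2.minEnclosingCircle(np.percentile(q[:,:2],50,axis=0)[None].astype(np.float32)) if 0 else cv2.minEnclosingCircle(q[:,:2].astype(np.float32))
    print('wrist tin n',len(q),'circle',np.round(e,4),round(R,4),'mean',q[:,:2].mean(0).round(4),'z',z.round(4)); return im,e
E
python3 - <<'E'
from h import *
im,e=wt(.592,-.211); save('w2.png',im)
plan(.592,-.2115,.022)
E
```

```text
wrist tin n 4046 circle [ 0.5941 -0.2114] 0.0287 mean [ 0.5956 -0.2106] z 0.0591
pos [ 0.5902 -0.2108  0.1449] closing ang -64.5 tilt [-0.006  0.002 -1.   ] j [ 0.33  0.44 -0.12  1.79  0.06  0.93 -0.94] F [-2.98 -0.25 -5.38] t 1.6
MOVE d [ 0.18  0.19 12.29] wz 0
```

View pics/w2.png

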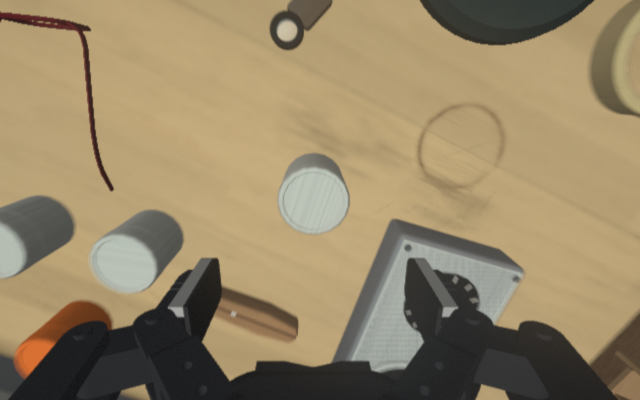

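The wrist view shows the grey tin at (314,198), centred ahead between the fingers and free of neighbours; the loupe is at (290,30).

Call:
jog_arm --steps '[{"dx":0,"dy":0,"dz":5,"wx":0,"wy":0,"wz":0},{"dx":0,"dy":0,"dz":9,"wx":0,"wy":0,"wz":0},{"dx":0,"dy":0,"dz":12,"wx":0,"wy":0,"wz":0},{"dx":0,"dy":0,"dz":12.8,"wx":0,"wy":0,"wz":0},{"dx":0,"dy":0,"dz":12.8,"wx":0,"wy":0,"wz":0}]'

```text
clock: 2.17
tool_pos: [0.5928, -0.2123, 0.024]
orientation: [0.0, 0.976, 0.22, 0.0]
ft_force: [0.9, -0.3, -0.1]
grip_width: 0.999
grip_force: 0.0
```

Call:
jog_arm --steps '[{"dx":0,"dy":0,"dz":0,"wx":0,"wy":0,"wz":0},{"dx":0,"dy":0,"dz":0,"wx":0,"wy":0,"wz":0},{"dx":0,"dy":0,"dz":0,"wx":0,"wy":0,"wz":0},{"dx":0,"dy":0,"dz":0,"wx":0,"wy":0,"wz":0},{"dx":0,"dy":0,"dz":0,"wx":0,"wy":0,"wz":0}]' --jaw 0

```text
clock: 2.8
tool_pos: [0.5933, -0.2125, 0.0252]
orientation: [0.001, 0.976, 0.22, 0.001]
ft_force: [-2.9, 1.1, 14.0]
grip_width: 0.658
grip_force: 61.5
```

Call:
jog_arm --steps '[{"dx":0,"dy":0,"dz":-2,"wx":0,"wy":0,"wz":0},{"dx":0,"dy":0,"dz":-5,"wx":0,"wy":0,"wz":0},{"dx":0,"dy":0,"dz":-9,"wx":0,"wy":0,"wz":0},{"dx":0,"dy":0,"dz":-12,"wx":0,"wy":0,"wz":0},{"dx":0,"dy":0,"dz":-12,"wx":0,"wy":0,"wz":0}]'

```text
clock: 3.42
tool_pos: [0.594, -0.2126, 0.1474]
orientation: [0.001, 0.975, 0.22, 0.002]
ft_force: [-0.0, -0.6, -1.1]
grip_width: 0.651
grip_force: 63.9
```

Call:
jog_arm --steps '[{"dx":0,"dy":0,"dz":0,"wx":0,"wy":0,"wz":0},{"dx":0,"dy":0,"dz":0,"wx":0,"wy":0,"wz":0},{"dx":0,"dy":0,"dz":0,"wx":0,"wy":0,"wz":0},{"dx":0,"dy":0,"dz":0,"wx":0,"wy":0,"wz":0}]'

```text
clock: 3.92
tool_pos: [0.5923, -0.2121, 0.1429]
orientation: [-0.0, 0.975, 0.22, -0.0]
ft_force: [0.3, 0.9, -1.1]
grip_width: 0.655
grip_force: 63.9
```

Run:
```python
from h import *
plan(.502,.315,.16,30); plan(.442,-.3745,.16)
```

```text
pos [ 0.5923 -0.2121  0.1429] closing ang -64.6 tilt [-0.001  0.    -1.   ] j [ 0.33  0.44 -0.12  1.79  0.06  0.92 -0.94] F [ 0.27  0.88 -1.08] t 3.9
MOVE d [ 14.47 -51.48  -1.69] wz 85.4
pos [ 0.5923 -0.2121  0.1429] closing ang -64.6 tilt [-0.001  0.    -1.   ] j [ 0.33  0.44 -0.12  1.79  0.06  0.92 -0.94] F [ 0.27  0.88 -1.08] t 3.9
MOVE d [-20.55   8.21  -1.71] wz 0
```

About 1 N: empty. Taking it to the mat.

Call:
jog_arm --steps '[{"dx":-0.6,"dy":-5,"dz":-0.3,"wx":0,"wy":0,"wz":-6},{"dx":-1.2,"dy":-10,"dz":-0.6,"wx":0,"wy":0,"wz":-12},{"dx":-1.8,"dy":-15,"dz":-1,"wx":0,"wy":0,"wz":-18},{"dx":-2.4,"dy":-20,"dz":-1,"wx":0,"wy":0,"wz":-24},{"dx":-2.9,"dy":-24.9,"dz":-1,"wx":0,"wy":0,"wz":-30}]'

```text
clock: 4.55
tool_pos: [0.4584, 0.0015, 0.1534]
orientation: [0.0, 0.884, 0.467, 0.0]
ft_force: [1.2, 0.4, 0.4]
grip_width: 0.657
grip_force: 64.0
```

Call:
jog_arm --steps '[{"dx":5.7,"dy":-2,"dz":0,"wx":0,"wy":0,"wz":-6},{"dx":11.4,"dy":-4,"dz":0,"wx":0,"wy":0,"wz":-12},{"dx":17,"dy":-6,"dz":0,"wx":0,"wy":0,"wz":-18},{"dx":22.6,"dy":-8,"dz":0,"wx":0,"wy":0,"wz":-24},{"dx":28.3,"dy":-10,"dz":0,"wx":0,"wy":0,"wz":-30}]'

```text
clock: 5.18
tool_pos: [0.5381, 0.2918, 0.1533]
orientation: [0.0, 0.734, 0.679, 0.0]
ft_force: [0.5, 0.3, -0.6]
grip_width: 0.653
grip_force: 64.1
```

Run:
```python
from h import *
plan(.5545,.351,.031)
```

```text
pos [0.5381 0.2918 0.1533] closing ang -4.4 tilt [ 0. -0. -1.] j [-0.21  0.45 -0.5   1.8   0.26  0.96 -0.9 ] F [ 0.48  0.26 -0.62] t 5.2
MOVE d [ 6.03  1.18 12.23] wz 0
```

Call:
jog_arm --steps '[{"dx":4,"dy":0.8,"dz":3,"wx":0,"wy":0,"wz":0},{"dx":6,"dy":1.2,"dz":7,"wx":0,"wy":0,"wz":0},{"dx":6,"dy":1.2,"dz":10.5,"wx":0,"wy":0,"wz":0},{"dx":6,"dy":1.2,"dz":12.2,"wx":0,"wy":0,"wz":0},{"dx":6,"dy":1.2,"dz":12.2,"wx":0,"wy":0,"wz":0}]'

```text
clock: 5.8
tool_pos: [0.5542, 0.3487, 0.0308]
orientation: [-0.0, 0.735, 0.678, -0.0]
ft_force: [0.2, -0.3, -0.8]
grip_width: 0.657
grip_force: 66.0
```

Call:
jog_arm --steps '[{"dx":0,"dy":0,"dz":0,"wx":0,"wy":0,"wz":0},{"dx":0,"dy":0,"dz":0,"wx":0,"wy":0,"wz":0},{"dx":0,"dy":0,"dz":0,"wx":0,"wy":0,"wz":0},{"dx":0,"dy":0,"dz":0,"wx":0,"wy":0,"wz":0}]' --jaw 0.9

```text
clock: 6.3
tool_pos: [0.5546, 0.3489, 0.0317]
orientation: [0.0, 0.735, 0.678, 0.0]
ft_force: [0.6, -0.9, -0.1]
grip_width: 0.897
grip_force: 0.0
```

Call:
jog_arm --steps '[{"dx":0,"dy":0,"dz":-4,"wx":0,"wy":0,"wz":0},{"dx":0,"dy":0,"dz":-8,"wx":0,"wy":0,"wz":0},{"dx":0,"dy":0,"dz":-12.5,"wx":0,"wy":0,"wz":0},{"dx":0,"dy":0,"dz":-12.5,"wx":0,"wy":0,"wz":0}]' --jaw 1

```text
clock: 6.8
tool_pos: [0.5558, 0.3501, 0.1603]
orientation: [0.001, 0.735, 0.678, 0.003]
ft_force: [1.1, -0.3, -1.2]
grip_width: 0.998
grip_force: 0.0
```

Run:
```python
from h import *
im,D,P=tins(); save('top2.png',im[130:290,160:480]); wt(.5545,.351,.064); plan(.4695,.132,.15,45)
```

```text
tin? 107 [438.6 190.4] [ 0.57   -0.3994  0.0521]
tin? 142 [415.4 190.8] [ 0.5668 -0.3254  0.0521]
tin? 509 [429.3 225. ] [ 0.4587 -0.3703  0.0529]
tin? 233 [271.  217.4] [0.4697 0.1324 0.0592]
tin? 234 [341.9 217.7] [ 0.4744 -0.0925  0.059 ]
tin? 233 [309.5 227. ] [0.4422 0.0094 0.0594]
wrist tin n 3932 circle [0.5558 0.3488] 0.0287 mean [0.5557 0.3506] z 0.0632
pos [0.5545 0.3488 0.1567] closing ang -4.6 tilt [ 0.001  0.    -1.   ] j [-0.29  0.51 -0.5   1.7   0.28  1.01 -0.97] F [-0.46  1.12 -0.64] t 6.9
MOVE d [-22.29  -6.74   0.65] wz -49.6
```

Call:
jog_arm --steps '[{"dx":-5.6,"dy":-1.7,"dz":0,"wx":0,"wy":0,"wz":6},{"dx":-11.2,"dy":-3.4,"dz":0,"wx":0,"wy":0,"wz":12},{"dx":-16.7,"dy":-5,"dz":0,"wx":0,"wy":0,"wz":18},{"dx":-22.3,"dy":-6.7,"dz":0,"wx":0,"wy":0,"wz":25},{"dx":-22.3,"dy":-6.7,"dz":0,"wx":0,"wy":0,"wz":25}]'

```text
clock: 7.52
tool_pos: [0.468, 0.1275, 0.1553]
orientation: [0.001, 0.866, 0.5, -0.002]
ft_force: [1.0, 0.4, -0.3]
grip_width: 1.002
grip_force: 0.0
```

Run:
```python
from h import *
wt(.4695,.132); plan(.4695,.132,.027)
```

```text
wrist tin n 3981 circle [0.4705 0.1327] 0.0287 mean [0.4713 0.134 ] z 0.0591
pos [0.469  0.13   0.1557] closing ang -29.7 tilt [-0.001 -0.001 -1.   ] j [-0.03  0.24 -0.42  2.07  0.13  0.86 -1.05] F [ 0.41  0.93 -0.38] t 7.6
MOVE d [ 0.22 -0.05 12.87] wz 0
```

Call:
jog_arm --steps '[{"dx":0.2,"dy":0,"dz":5,"wx":0,"wy":0,"wz":0},{"dx":0.2,"dy":0,"dz":9,"wx":0,"wy":0,"wz":0},{"dx":0.2,"dy":0,"dz":12,"wx":0,"wy":0,"wz":0},{"dx":0.2,"dy":0,"dz":12.9,"wx":0,"wy":0,"wz":0},{"dx":0.2,"dy":0,"dz":12.9,"wx":0,"wy":0,"wz":0}]'

```text
clock: 8.2
tool_pos: [0.4706, 0.1344, 0.0271]
orientation: [-0.0, 0.864, 0.504, -0.0]
ft_force: [0.4, 0.3, 0.8]
grip_width: 0.997
grip_force: 0.0
```

Call:
jog_arm --steps '[{"dx":0,"dy":0,"dz":0,"wx":0,"wy":0,"wz":0},{"dx":0,"dy":0,"dz":0,"wx":0,"wy":0,"wz":0},{"dx":0,"dy":0,"dz":0,"wx":0,"wy":0,"wz":0},{"dx":0,"dy":0,"dz":0,"wx":0,"wy":0,"wz":0},{"dx":0,"dy":0,"dz":0,"wx":0,"wy":0,"wz":0}]' --jaw 0

```text
clock: 8.82
tool_pos: [0.4716, 0.134, 0.0288]
orientation: [0.0, 0.864, 0.503, 0.001]
ft_force: [-3.2, -0.7, 14.0]
grip_width: 0.651
grip_force: 60.7
```

Call:
jog_arm --steps '[{"dx":0,"dy":0,"dz":-2,"wx":0,"wy":0,"wz":0},{"dx":0,"dy":0,"dz":-5,"wx":0,"wy":0,"wz":0},{"dx":0,"dy":0,"dz":-9,"wx":0,"wy":0,"wz":0},{"dx":0,"dy":0,"dz":-13,"wx":0,"wy":0,"wz":0},{"dx":0,"dy":0,"dz":-13,"wx":0,"wy":0,"wz":0}]'

```text
clock: 9.45
tool_pos: [0.4725, 0.1342, 0.1608]
orientation: [0.001, 0.864, 0.503, 0.003]
ft_force: [-0.3, 0.1, -1.2]
grip_width: 0.654
grip_force: 64.1
```

Call:
jog_arm --steps '[{"dx":0,"dy":0,"dz":0,"wx":0,"wy":0,"wz":0},{"dx":0,"dy":0,"dz":0,"wx":0,"wy":0,"wz":0},{"dx":0,"dy":0,"dz":0,"wx":0,"wy":0,"wz":0},{"dx":0,"dy":0,"dz":0,"wx":0,"wy":0,"wz":0}]'

```text
clock: 9.95
tool_pos: [0.4706, 0.1337, 0.1569]
orientation: [-0.0, 0.864, 0.503, -0.0]
ft_force: [0.3, -0.7, -2.0]
grip_width: 0.649
grip_force: 64.0
```

Run:
```python
from h import *
plan(.538,.2625,.034); plan(.4495,.279,.034); plan(.442,-.3745,.2)
```

```text
pos [0.4706 0.1337 0.1569] closing ang -29.6 tilt [-0.001 -0.    -1.   ] j [-0.03  0.24 -0.43  2.07  0.13  0.86 -1.05] F [ 0.28 -0.74 -2.  ] t 9.9
MOVE d [14.53 -0.48 12.28] wz 0
pos [0.4706 0.1337 0.1569] closing ang -29.6 tilt [-0.001 -0.    -1.   ] j [-0.03  0.24 -0.43  2.07  0.13  0.86 -1.05] F [ 0.28 -0.74 -2.  ] t 9.9
MOVE d [11.6  -8.99 12.29] wz 0
pos [0.4706 0.1337 0.1569] closing ang -29.6 tilt [-0.001 -0.    -1.   ] j [-0.03  0.24 -0.43  2.07  0.13  0.86 -1.05] F [ 0.28 -0.74 -2.  ] t 9.9
MOVE d [-45.62  22.59  -4.31] wz 0
```

Between 1.2 and 2 N (noise about ±0.7): empty as well, since the full one would pull 4.4 N. It goes to a second spot on the mat.

Call:
jog_arm --steps '[{"dx":5,"dy":-0.2,"dz":0,"wx":0,"wy":0,"wz":0},{"dx":10,"dy":-0.3,"dz":0,"wx":0,"wy":0,"wz":0},{"dx":14.5,"dy":-0.5,"dz":0,"wx":0,"wy":0,"wz":0},{"dx":14.5,"dy":-0.5,"dz":3,"wx":0,"wy":0,"wz":0},{"dx":14.5,"dy":-0.5,"dz":6,"wx":0,"wy":0,"wz":0}]'

```text
clock: 10.58
tool_pos: [0.538, 0.2629, 0.0962]
orientation: [-0.0, 0.864, 0.504, -0.0]
ft_force: [-0.6, -0.5, -1.2]
grip_width: 0.648
grip_force: 64.0
```

Call:
jog_arm --steps '[{"dx":0,"dy":0,"dz":3,"wx":0,"wy":0,"wz":0},{"dx":0,"dy":0,"dz":5,"wx":0,"wy":0,"wz":0},{"dx":0,"dy":0,"dz":6.3,"wx":0,"wy":0,"wz":0},{"dx":0,"dy":0,"dz":6.3,"wx":0,"wy":0,"wz":0}]'

```text
clock: 11.08
tool_pos: [0.538, 0.2624, 0.0339]
orientation: [-0.0, 0.864, 0.503, -0.0]
ft_force: [0.3, 0.4, -0.4]
grip_width: 0.645
grip_force: 63.8
```

Call:
jog_arm --steps '[{"dx":0,"dy":0,"dz":0,"wx":0,"wy":0,"wz":0},{"dx":0,"dy":0,"dz":0,"wx":0,"wy":0,"wz":0},{"dx":0,"dy":0,"dz":0,"wx":0,"wy":0,"wz":0},{"dx":0,"dy":0,"dz":0,"wx":0,"wy":0,"wz":0}]' --jaw 0.9

```text
clock: 11.58
tool_pos: [0.5381, 0.2623, 0.0346]
orientation: [0.0, 0.864, 0.503, 0.0]
ft_force: [-0.7, 0.3, 0.6]
grip_width: 0.902
grip_force: 0.0
```

Call:
jog_arm --steps '[{"dx":0,"dy":0,"dz":-4,"wx":0,"wy":0,"wz":0},{"dx":0,"dy":0,"dz":-8,"wx":0,"wy":0,"wz":0},{"dx":0,"dy":0,"dz":-12,"wx":0,"wy":0,"wz":0},{"dx":0,"dy":0,"dz":-12,"wx":0,"wy":0,"wz":0}]' --jaw 1

```text
clock: 12.08
tool_pos: [0.5395, 0.2631, 0.1576]
orientation: [0.0, 0.864, 0.503, 0.003]
ft_force: [-0.6, 0.2, 0.7]
grip_width: 0.999
grip_force: 0.0
```

Run:
```python
from h import *
im,D,P=tins(); wt(.538,.2625,.064); plan(.4425,.0095,.15)
```

```text
tin? 144 [182.2 145.6] [0.6922 0.424  0.0655]
tin? 537 [429.7 223.6] [ 0.4631 -0.3715  0.0527]
tin? 228 [330.7 216. ] [ 0.4789 -0.0568  0.0591]
tin? 235 [309.6 227. ] [0.4421 0.0092 0.0587]
wrist tin n 3981 circle [0.5378 0.2603] 0.0286 mean [0.5386 0.2617] z 0.0632
pos [0.5381 0.2621 0.1545] closing ang -29.6 tilt [ 0.001  0.    -1.   ] j [-0.21  0.42 -0.45  1.83  0.22  0.94 -1.27] F [ 0.07 -0.82 -0.95] t 12.2
MOVE d [-26.69   4.16   0.44] wz 0
```

C was knocked to (0.479, -0.057). I take B next, closing across the line between B and C.

Call:
jog_arm --steps '[{"dx":-5.4,"dy":0.8,"dz":0,"wx":0,"wy":0,"wz":-10},{"dx":-10.7,"dy":1.7,"dz":0,"wx":0,"wy":0,"wz":-20},{"dx":-16,"dy":2.5,"dz":0,"wx":0,"wy":0,"wz":-30},{"dx":-21.4,"dy":3.4,"dz":0,"wx":0,"wy":0,"wz":-40},{"dx":-26.7,"dy":4.2,"dz":0,"wx":0,"wy":0,"wz":-50}]'

```text
clock: 12.8
tool_pos: [0.4454, 0.0166, 0.1534]
orientation: [-0.001, 0.582, 0.813, -0.0]
ft_force: [1.5, -0.1, -0.6]
grip_width: 0.995
grip_force: 0.0
```

Call:
jog_arm --steps '[{"dx":0,"dy":0,"dz":0,"wx":0,"wy":0,"wz":-9},{"dx":0,"dy":0,"dz":0,"wx":0,"wy":0,"wz":-9},{"dx":0,"dy":0,"dz":0,"wx":0,"wy":0,"wz":-9}]'

```text
clock: 13.18
tool_pos: [0.4467, 0.0188, 0.1539]
orientation: [-0.0, 0.52, 0.854, 0.0]
ft_force: [0.6, -0.4, -0.5]
grip_width: 1.002
grip_force: 0.0
```

Run:
```python
from h import *
im,e=wt(.4425,.0095); save('w3.png',im); plan(.4430,.0095,.028)
```

```text
wrist tin n 3871 circle [0.4429 0.0091] 0.0289 mean [0.4421 0.0107] z 0.0592
pos [0.4468 0.0189 0.154 ] closing ang 27.4 tilt [-0.001  0.001 -1.   ] j [ 0.35  0.2  -0.59  2.15  0.15  0.84  0.15] F [ 0.54 -0.05 -0.39] t 13.2
MOVE d [-0.67 -0.76 12.6 ] wz 0
```

View pics/w3.png

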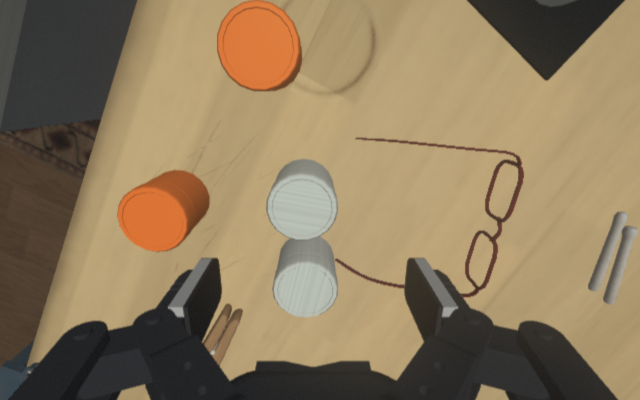

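The wrist view shows target tin B at (302,208) and tin C at (306,288), with orange tins at (160,222) and (258,45). The fingers at (195,300) and (430,300) straddle the line between B and C clear of both. I shift 1 cm and descend.

Call:
jog_arm --steps '[{"dx":-0.7,"dy":-0.8,"dz":2,"wx":0,"wy":0,"wz":0},{"dx":-0.7,"dy":-0.8,"dz":4,"wx":0,"wy":0,"wz":0},{"dx":-0.7,"dy":-0.8,"dz":8,"wx":0,"wy":0,"wz":0},{"dx":-0.7,"dy":-0.8,"dz":12.6,"wx":0,"wy":0,"wz":0},{"dx":-0.7,"dy":-0.8,"dz":12.6,"wx":0,"wy":0,"wz":0}]'

```text
clock: 13.85
tool_pos: [0.4409, 0.0092, 0.0262]
orientation: [-0.003, 0.518, 0.855, -0.001]
ft_force: [-0.4, 0.5, 0.5]
grip_width: 0.999
grip_force: 0.0
```

Call:
jog_arm --steps '[{"dx":0,"dy":0,"dz":0,"wx":0,"wy":0,"wz":0},{"dx":0,"dy":0,"dz":0,"wx":0,"wy":0,"wz":0},{"dx":0,"dy":0,"dz":0,"wx":0,"wy":0,"wz":0},{"dx":0,"dy":0,"dz":0,"wx":0,"wy":0,"wz":0},{"dx":0,"dy":0,"dz":0,"wx":0,"wy":0,"wz":0}]' --jaw 0

```text
clock: 14.48
tool_pos: [0.4439, 0.0085, 0.0304]
orientation: [0.001, 0.519, 0.855, 0.001]
ft_force: [-5.0, 2.0, 16.2]
grip_width: 0.65
grip_force: 60.1
```

Call:
jog_arm --steps '[{"dx":0,"dy":0,"dz":-2,"wx":0,"wy":0,"wz":0},{"dx":0,"dy":0,"dz":-5,"wx":0,"wy":0,"wz":0},{"dx":0,"dy":0,"dz":-9,"wx":0,"wy":0,"wz":0},{"dx":0,"dy":0,"dz":-13,"wx":0,"wy":0,"wz":0},{"dx":0,"dy":0,"dz":-13,"wx":0,"wy":0,"wz":0}]'

```text
clock: 15.1
tool_pos: [0.4447, 0.0083, 0.162]
orientation: [0.003, 0.519, 0.855, 0.001]
ft_force: [0.6, -0.7, -5.1]
grip_width: 0.643
grip_force: 68.9
```

Call:
jog_arm --steps '[{"dx":0,"dy":0,"dz":0,"wx":0,"wy":0,"wz":0},{"dx":0,"dy":0,"dz":0,"wx":0,"wy":0,"wz":0},{"dx":0,"dy":0,"dz":0,"wx":0,"wy":0,"wz":0},{"dx":0,"dy":0,"dz":0,"wx":0,"wy":0,"wz":0}]'

```text
clock: 15.6
tool_pos: [0.4427, 0.0085, 0.1579]
orientation: [-0.001, 0.518, 0.855, -0.0]
ft_force: [-0.4, -0.2, -5.7]
grip_width: 0.647
grip_force: 68.9
```

Run:
```python
from h import *
plan(.45,.279,.034); plan(.442,-.3745,.2); tins()
```

```text
pos [0.4427 0.0085 0.1579] closing ang 27.5 tilt [-0.001  0.    -1.   ] j [ 0.39  0.18 -0.61  2.15  0.14  0.85  0.18] F [-0.38 -0.19 -5.68] t 15.6
MOVE d [23.64 13.16 12.4 ] wz 0
pos [0.4427 0.0085 0.1579] closing ang 27.5 tilt [-0.001  0.    -1.   ] j [ 0.39  0.18 -0.61  2.15  0.14  0.85  0.18] F [-0.38 -0.19 -5.68] t 15.6
MOVE d [-33.92 -17.78  -4.22] wz 0
tin? 149 [182.2 145.7] [0.6918 0.4238 0.0662]
tin? 230 [203.8 188.9] [0.5547 0.3487 0.0637]
tin? 232 [231.3 195.1] [0.5369 0.2603 0.0636]
tin? 562 [427.  221.9] [ 0.4682 -0.3629  0.0526]
tin? 108 [334.4 215.1] [ 0.482  -0.0685  0.0592]
```

About 5.2 N: B is the full tin. To the platform.

Call:
jog_arm --steps '[{"dx":-4.5,"dy":-2.4,"dz":-2,"wx":0,"wy":0,"wz":0},{"dx":-9.5,"dy":-5,"dz":-4.2,"wx":0,"wy":0,"wz":0},{"dx":-14.5,"dy":-7.6,"dz":-4.2,"wx":0,"wy":0,"wz":0},{"dx":-19.5,"dy":-10.2,"dz":-4.2,"wx":0,"wy":0,"wz":0},{"dx":-24.5,"dy":-12.9,"dz":-4.2,"wx":0,"wy":0,"wz":0}]'

```text
clock: 16.27
tool_pos: [0.4416, -0.2703, 0.2003]
orientation: [0.0, 0.519, 0.855, 0.0]
ft_force: [1.0, 0.6, -4.9]
grip_width: 0.65
grip_force: 68.9
```

Call:
jog_arm --steps '[{"dx":-4.5,"dy":-2.4,"dz":0,"wx":0,"wy":0,"wz":0},{"dx":-8,"dy":-4.2,"dz":0,"wx":0,"wy":0,"wz":0},{"dx":-9.4,"dy":-4.9,"dz":0,"wx":0,"wy":0,"wz":0},{"dx":-9.4,"dy":-4.9,"dz":0,"wx":0,"wy":0,"wz":0},{"dx":-9.4,"dy":-4.9,"dz":0,"wx":0,"wy":0,"wz":0}]'

```text
clock: 16.9
tool_pos: [0.4421, -0.3732, 0.2002]
orientation: [-0.0, 0.518, 0.855, 0.0]
ft_force: [0.0, 0.5, -4.9]
grip_width: 0.646
grip_force: 68.9
```

Run:
```python
from h import *
plan(.442,-.3745,.086); im,D=env.read_camera('top'); save('top3.png',cv2.resize(im[160:290,300:500],None,fx=4,fy=4))
P=cloud(K('top'),D); q=P[(P[...,2]>.08)&(P[...,2]<.11)&(P[...,1]<-.3)&(P[...,1]>-.42)&(P[...,0]>.5)&(P[...,0]<.62)];print('key',len(q),q.mean(0) if len(q) else 0)
```

```text
pos [ 0.4421 -0.3732  0.2002] closing ang 27.6 tilt [-0.     0.001 -1.   ] j [ 0.87  0.32 -0.34  1.84  0.12  1.    0.96] F [ 0.04  0.47 -4.92] t 16.9
MOVE d [-0.12 -0.07 11.42] wz 0
key 42 [ 0.55019646 -0.35864318  0.09137796]
```

View pics/top3.png

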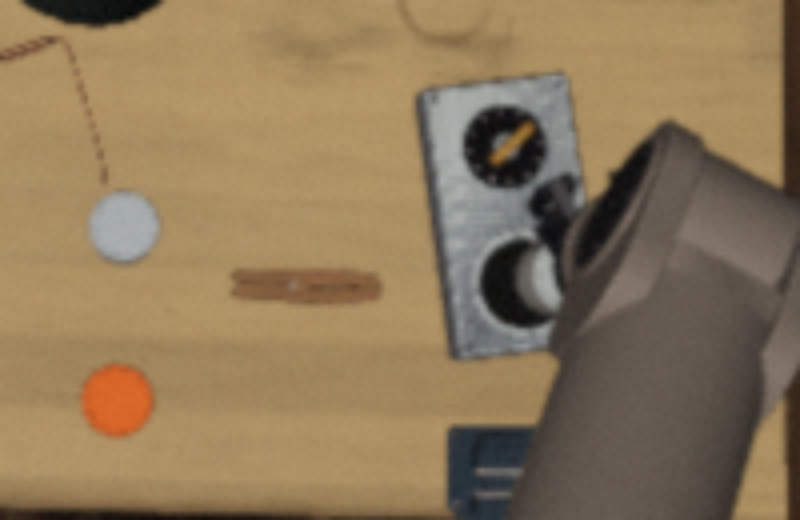

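The top crop shows the tin above the platform (at crop (530,285)), the key unobstructed at (512,143) along the same diagonal, and tin C at (124,227).

Call:
jog_arm --steps '[{"dx":-0.1,"dy":-0.1,"dz":4,"wx":0,"wy":0,"wz":0},{"dx":-0.1,"dy":-0.1,"dz":8,"wx":0,"wy":0,"wz":0},{"dx":-0.1,"dy":-0.1,"dz":10.5,"wx":0,"wy":0,"wz":0},{"dx":-0.1,"dy":-0.1,"dz":11.5,"wx":0,"wy":0,"wz":0},{"dx":-0.1,"dy":-0.1,"dz":11.5,"wx":0,"wy":0,"wz":0}]'

```text
clock: 17.58
tool_pos: [0.4417, -0.3754, 0.0856]
orientation: [-0.0, 0.518, 0.855, 0.0]
ft_force: [0.8, 0.3, -4.7]
grip_width: 0.644
grip_force: 69.8
```

Call:
jog_arm --steps '[{"dx":0,"dy":0,"dz":0,"wx":0,"wy":0,"wz":0},{"dx":0,"dy":0,"dz":0,"wx":0,"wy":0,"wz":0},{"dx":0,"dy":0,"dz":0,"wx":0,"wy":0,"wz":0},{"dx":0,"dy":0,"dz":0,"wx":0,"wy":0,"wz":0}]' --jaw 0.9

```text
clock: 18.08
tool_pos: [0.4415, -0.376, 0.0857]
orientation: [0.0, 0.519, 0.855, 0.0]
ft_force: [1.1, -0.1, -0.1]
grip_width: 0.898
grip_force: 0.0
```

Call:
jog_arm --steps '[{"dx":0,"dy":0,"dz":-4,"wx":0,"wy":0,"wz":0},{"dx":0,"dy":0,"dz":-8,"wx":0,"wy":0,"wz":0},{"dx":0,"dy":0,"dz":-12,"wx":0,"wy":0,"wz":0},{"dx":0,"dy":0,"dz":-12,"wx":0,"wy":0,"wz":0},{"dx":0,"dy":0,"dz":-12,"wx":0,"wy":0,"wz":0}]' --jaw 1

```text
clock: 18.7
tool_pos: [0.4411, -0.3758, 0.205]
orientation: [-0.0, 0.519, 0.855, 0.0]
ft_force: [-0.2, 0.6, -0.2]
grip_width: 0.999
grip_force: 0.0
```

Run:
```python
from h import *
im,e=wt(.442,-.3745,.113); save('w4.png',im); plan(.551,-.3586,.16,45)
```

```text
wrist tin n 4013 circle [ 0.4419 -0.3745] 0.0286 mean [ 0.4413 -0.373 ] z 0.1121
pos [ 0.4409 -0.3756  0.2045] closing ang 27.5 tilt [-0.001  0.001 -1.   ] j [ 0.87  0.32 -0.34  1.83  0.12  1.01  0.96] F [-0.18 -0.22  0.11] t 18.8
MOVE d [-3.59 10.55  4.44] wz -17.5
```

View pics/w4.png

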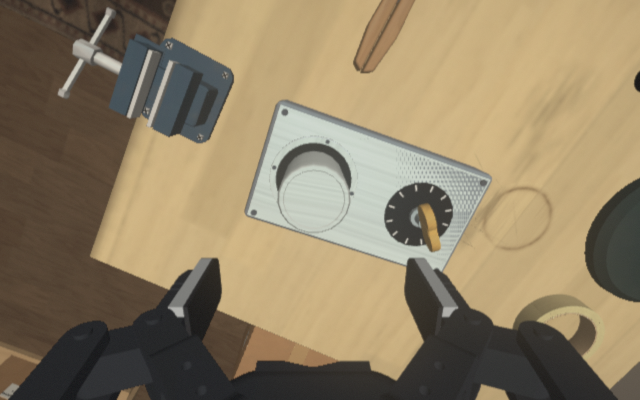

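The wrist view shows the full tin standing centred on the platform at (315,200), let go (measured (0.442,-0.3745), top at 0.112). The key is at (428,225). Now over the key.

Call:
jog_arm --steps '[{"dx":-1.8,"dy":5.2,"dz":0,"wx":0,"wy":0,"wz":-9},{"dx":-3.6,"dy":10.5,"dz":0,"wx":0,"wy":0,"wz":-17.5},{"dx":-3.6,"dy":10.5,"dz":2.5,"wx":0,"wy":0,"wz":-17.5},{"dx":-3.6,"dy":10.5,"dz":4.5,"wx":0,"wy":0,"wz":-17.5},{"dx":-3.6,"dy":10.5,"dz":4.5,"wx":0,"wy":0,"wz":-17.5}]' --jaw 0.5

```text
clock: 19.38
tool_pos: [0.5494, -0.359, 0.158]
orientation: [-0.002, 0.383, 0.924, 0.0]
ft_force: [0.3, -0.1, 0.3]
grip_width: 0.496
grip_force: 0.0
```

```bash
cat >> h.py <<'E'
def key(z0=.083,z1=.1):
    c=K('wrist'); im,D=env.read_camera('wrist'); P=cloud(c,D); h=cv2.cvtColor(im,cv2.COLOR_RGB2HSV)
    m=(h[...,0]>10)&(h[...,0]<32)&(h[...,1]>90)&(h[...,2]>70)&(np.hypot(P[...,0]-.551,P[...,1]+.3586)<.04)&(P[...,2]>z0)&(P[...,2]<z1)
    q=P[m]; print('cam z',c[3][2,3])
    if len(q)>20: print('key',len(q),cv2.minAreaRect(q[:,:2].astype(np.float32)),'z',np.percentile(q[:,2],[5,95]).round(4)); e=np.linalg.eigh(np.cov(q[:,:2].T))[1][:,1]; print('long angle',np.degrees(np.arctan2(e[1],e[0])))
    return im
E
python3 - <<'E'
from h import *
im=key(); save('w5.png',im); plan(.551,-.3586,.063,45)
E
```

```text
cam z 0.30075715594734836
key 700 ((0.5504457354545593, -0.35877725481987), (0.008488844148814678, 0.04366722330451012), 45.15611267089844) z [0.0863 0.0945]
long angle 134.37024229741513
pos [ 0.5501 -0.3594  0.1595] closing ang 45.0 tilt [-0.002  0.001 -1.   ] j [ 0.77  0.49 -0.39  1.69  0.22  1.    1.09] F [0.22 0.48 0.88] t 19.4
MOVE d [-0.03  0.13  9.65] wz -0.0
```

View pics/w5.png

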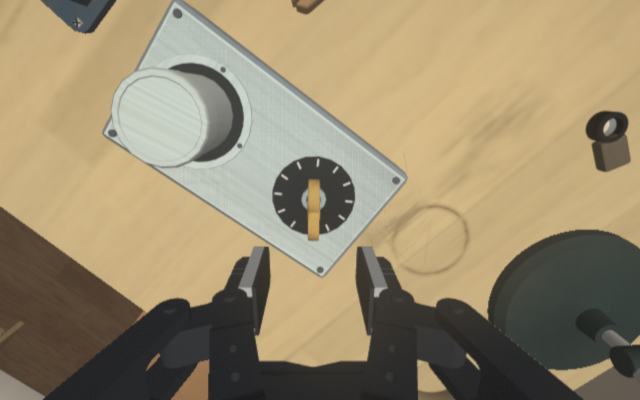

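The wrist view shows the key's blade upright at (313,210), centred between the fingers and square to the closing line. Descend and grip.

Call:
jog_arm --steps '[{"dx":0,"dy":0,"dz":3,"wx":0,"wy":0,"wz":0},{"dx":0,"dy":0,"dz":6,"wx":0,"wy":0,"wz":0},{"dx":0,"dy":0,"dz":8.5,"wx":0,"wy":0,"wz":0},{"dx":0,"dy":0,"dz":9.5,"wx":0,"wy":0,"wz":0},{"dx":0,"dy":0,"dz":9.5,"wx":0,"wy":0,"wz":0}]'

```text
clock: 20.05
tool_pos: [0.5511, -0.3595, 0.0658]
orientation: [0.0, 0.383, 0.924, 0.0]
ft_force: [0.6, -0.8, 0.0]
grip_width: 0.498
grip_force: 0.0
```

Call:
jog_arm --steps '[{"dx":0,"dy":0,"dz":0,"wx":0,"wy":0,"wz":0},{"dx":0,"dy":0,"dz":0,"wx":0,"wy":0,"wz":0},{"dx":0,"dy":0,"dz":0,"wx":0,"wy":0,"wz":0},{"dx":0,"dy":0,"dz":0,"wx":0,"wy":0,"wz":0},{"dx":0,"dy":0,"dz":0,"wx":0,"wy":0,"wz":0}]' --jaw 0

```text
clock: 20.68
tool_pos: [0.5511, -0.3602, 0.0666]
orientation: [0.001, 0.383, 0.924, -0.0]
ft_force: [-3.9, -1.4, 8.2]
grip_width: 0.086
grip_force: 58.8
```

Call:
jog_arm --steps '[{"dx":0,"dy":0,"dz":0,"wx":0,"wy":0,"wz":8},{"dx":0,"dy":0,"dz":0,"wx":0,"wy":0,"wz":16},{"dx":0,"dy":0,"dz":0,"wx":0,"wy":0,"wz":24},{"dx":0,"dy":0,"dz":0,"wx":0,"wy":0,"wz":32},{"dx":0,"dy":0,"dz":0,"wx":0,"wy":0,"wz":40}]'

```text
clock: 21.3
tool_pos: [0.5507, -0.3604, 0.0666]
orientation: [0.0, 0.677, 0.736, -0.0]
ft_force: [-6.5, -1.6, 8.0]
grip_width: 0.087
grip_force: 59.6
```

Run:
```python
from h import *
key(.07); plan(.5505,-.3587,.063); print(env.get_obs()['torque'])
```

```text
cam z 0.2089925217190033
key 1777 ((0.5512208938598633, -0.35648056864738464), (0.008350063115358353, 0.040929775685071945), 5.02582311630249) z [0.0837 0.0946]
long angle 95.56539368111224
pos [ 0.5507 -0.3604  0.0666] closing ang 4.3 tilt [ 0.    -0.001 -1.   ] j [ 0.62  0.58 -0.19  1.76  0.15  0.82  0.44] F [-4.95 -2.12  7.38] t 21.4
MOVE d [ 0.17 -0.    0.36] wz 0
[-0.48206703  1.34919503  0.00435887]
```

The key follows (39°). Keep winding.

Call:
jog_arm --steps '[{"dx":0,"dy":0,"dz":0,"wx":0,"wy":0,"wz":10},{"dx":0,"dy":0,"dz":0,"wx":0,"wy":0,"wz":20},{"dx":0,"dy":0,"dz":0,"wx":0,"wy":0,"wz":30},{"dx":0,"dy":0,"dz":0,"wx":0,"wy":0,"wz":40},{"dx":0,"dy":0,"dz":0,"wx":0,"wy":0,"wz":50}]'

```text
clock: 21.98
tool_pos: [0.5501, -0.3602, 0.0666]
orientation: [0.0, 0.925, 0.38, -0.001]
ft_force: [-10.8, -0.5, 11.2]
grip_width: 0.082
grip_force: 60.3
```

Call:
jog_arm --steps '[{"dx":0,"dy":0,"dz":0,"wx":0,"wy":0,"wz":10},{"dx":0,"dy":0,"dz":0,"wx":0,"wy":0,"wz":20},{"dx":0,"dy":0,"dz":0,"wx":0,"wy":0,"wz":30},{"dx":0,"dy":0,"dz":0,"wx":0,"wy":0,"wz":40},{"dx":0,"dy":0,"dz":0,"wx":0,"wy":0,"wz":50}]'

```text
clock: 22.6
tool_pos: [0.5499, -0.3596, 0.0666]
orientation: [-0.0, 0.999, -0.047, -0.001]
ft_force: [-12.9, 3.0, 12.9]
grip_width: 0.082
grip_force: 61.1
```

Call:
jog_arm --steps '[{"dx":0,"dy":0,"dz":0,"wx":0,"wy":0,"wz":10},{"dx":0,"dy":0,"dz":0,"wx":0,"wy":0,"wz":20},{"dx":0,"dy":0,"dz":0,"wx":0,"wy":0,"wz":30},{"dx":0,"dy":0,"dz":0,"wx":0,"wy":0,"wz":40},{"dx":0,"dy":0,"dz":0,"wx":0,"wy":0,"wz":50}]'

```text
clock: 23.22
tool_pos: [0.5502, -0.359, 0.0665]
orientation: [-0.0, 0.886, -0.464, -0.001]
ft_force: [-11.8, 4.4, 15.0]
grip_width: 0.084
grip_force: 61.5
```

Run:
```python
from h import *
key(.07); plan(.5505,-.3587,.063); print(env.get_obs()['torque'])
```

```text
cam z 0.20887951333292135
key 1752 ((0.5525103807449341, -0.3612227439880371), (0.00836824718862772, 0.04234500974416733), 34.95854568481445) z [0.0842 0.0945]
long angle 124.86686636753416
pos [ 0.5502 -0.359   0.0665] closing ang -145.9 tilt [-0.001  0.002 -1.   ] j [ 0.14  0.62  0.46  1.79 -0.37  0.82 -1.76] F [-12.64   4.52  19.97] t 23.3
MOVE d [-0.01 -0.04  0.35] wz 0
[1.09562184 2.65370211 0.01969934]
```

Wound about 190° so far. Release, lift and turn back half a turn.

Call:
jog_arm --steps '[{"dx":0,"dy":0,"dz":0,"wx":0,"wy":0,"wz":0},{"dx":0,"dy":0,"dz":0,"wx":0,"wy":0,"wz":0},{"dx":0,"dy":0,"dz":0,"wx":0,"wy":0,"wz":0},{"dx":0,"dy":0,"dz":-3,"wx":0,"wy":0,"wz":0},{"dx":0,"dy":0,"dz":-7,"wx":0,"wy":0,"wz":0}]' --jaw 0.5

```text
clock: 23.9
tool_pos: [0.5507, -0.359, 0.1354]
orientation: [-0.0, 0.887, -0.461, -0.001]
ft_force: [0.4, -0.3, 0.4]
grip_width: 0.503
grip_force: 0.0
```

Call:
jog_arm --steps '[{"dx":0,"dy":0,"dz":0,"wx":0,"wy":0,"wz":-9},{"dx":0,"dy":0,"dz":0,"wx":0,"wy":0,"wz":-18},{"dx":0,"dy":0,"dz":0,"wx":0,"wy":0,"wz":-27},{"dx":0,"dy":0,"dz":0,"wx":0,"wy":0,"wz":-36},{"dx":0,"dy":0,"dz":0,"wx":0,"wy":0,"wz":-45}]'

```text
clock: 24.52
tool_pos: [0.5512, -0.3593, 0.1354]
orientation: [-0.0, 0.996, -0.084, 0.0]
ft_force: [1.0, 0.1, 0.5]
grip_width: 0.502
grip_force: 0.0
```

Call:
jog_arm --steps '[{"dx":0,"dy":0,"dz":0,"wx":0,"wy":0,"wz":-9},{"dx":0,"dy":0,"dz":0,"wx":0,"wy":0,"wz":-18},{"dx":0,"dy":0,"dz":0,"wx":0,"wy":0,"wz":-27},{"dx":0,"dy":0,"dz":0,"wx":0,"wy":0,"wz":-36},{"dx":0,"dy":0,"dz":0,"wx":0,"wy":0,"wz":-45}]'

```text
clock: 25.15
tool_pos: [0.5511, -0.3593, 0.1354]
orientation: [-0.0, 0.953, 0.303, 0.0]
ft_force: [0.5, -0.3, -0.2]
grip_width: 0.499
grip_force: 0.0
```

Call:
jog_arm --steps '[{"dx":0,"dy":0,"dz":0,"wx":0,"wy":0,"wz":-9},{"dx":0,"dy":0,"dz":0,"wx":0,"wy":0,"wz":-18},{"dx":0,"dy":0,"dz":0,"wx":0,"wy":0,"wz":-27},{"dx":0,"dy":0,"dz":0,"wx":0,"wy":0,"wz":-36},{"dx":0,"dy":0,"dz":0,"wx":0,"wy":0,"wz":-45}]'

```text
clock: 25.78
tool_pos: [0.5511, -0.3593, 0.1354]
orientation: [-0.0, 0.764, 0.645, 0.0]
ft_force: [0.3, -0.0, 0.2]
grip_width: 0.5
grip_force: 0.0
```

Call:
jog_arm --steps '[{"dx":0,"dy":0,"dz":0,"wx":0,"wy":0,"wz":-9},{"dx":0,"dy":0,"dz":0,"wx":0,"wy":0,"wz":-18},{"dx":0,"dy":0,"dz":0,"wx":0,"wy":0,"wz":-27},{"dx":0,"dy":0,"dz":0,"wx":0,"wy":0,"wz":-36},{"dx":0,"dy":0,"dz":0,"wx":0,"wy":0,"wz":-45}]'

```text
clock: 26.4
tool_pos: [0.5511, -0.3594, 0.1354]
orientation: [0.0, 0.459, 0.888, 0.0]
ft_force: [-0.1, -0.1, -1.0]
grip_width: 0.501
grip_force: 0.0
```

Run:
```python
from h import *
key(.083); plan(.5505,-.3587,.064,35)
```

```text
cam z 0.27787542194465276
key 822 ((0.5502416491508484, -0.3578434884548187), (0.00829629972577095, 0.04279898479580879), 35.32720947265625) z [0.0867 0.0945]
long angle 124.92915846458769
pos [ 0.551  -0.3595  0.1354] closing ang 35.8 tilt [ 0.  0. -1.] j [ 0.66  0.5  -0.24  1.72  0.14  0.94  0.99] F [-0.21 -0.4  -0.03] t 26.4
MOVE d [0.1  0.   7.14] wz 0.8
```

Call:
jog_arm --steps '[{"dx":0.1,"dy":0,"dz":3,"wx":0,"wy":0,"wz":0.8},{"dx":0.1,"dy":0,"dz":5.5,"wx":0,"wy":0,"wz":0.8},{"dx":0.1,"dy":0,"dz":7,"wx":0,"wy":0,"wz":0.8},{"dx":0.1,"dy":0,"dz":7,"wx":0,"wy":0,"wz":0.8}]'

```text
clock: 26.95
tool_pos: [0.5502, -0.3582, 0.0646]
orientation: [-0.001, 0.468, 0.884, 0.0]
ft_force: [0.1, -0.6, 0.6]
grip_width: 0.497
grip_force: 0.0
```

Call:
jog_arm --steps '[{"dx":0,"dy":0,"dz":0,"wx":0,"wy":0,"wz":0},{"dx":0,"dy":0,"dz":0,"wx":0,"wy":0,"wz":0},{"dx":0,"dy":0,"dz":0,"wx":0,"wy":0,"wz":0},{"dx":0,"dy":0,"dz":0,"wx":0,"wy":0,"wz":0},{"dx":0,"dy":0,"dz":0,"wx":0,"wy":0,"wz":0}]' --jaw 0

```text
clock: 27.58
tool_pos: [0.5503, -0.3593, 0.0666]
orientation: [0.0, 0.468, 0.884, -0.0]
ft_force: [-5.6, -1.3, 5.7]
grip_width: 0.086
grip_force: 58.8
```

Call:
jog_arm --steps '[{"dx":0,"dy":0,"dz":0,"wx":0,"wy":0,"wz":10},{"dx":0,"dy":0,"dz":0,"wx":0,"wy":0,"wz":20},{"dx":0,"dy":0,"dz":0,"wx":0,"wy":0,"wz":30},{"dx":0,"dy":0,"dz":0,"wx":0,"wy":0,"wz":40},{"dx":0,"dy":0,"dz":0,"wx":0,"wy":0,"wz":50}]'

```text
clock: 28.2
tool_pos: [0.5506, -0.3592, 0.0665]
orientation: [0.001, 0.799, 0.601, 0.0]
ft_force: [-2.7, -1.6, 3.5]
grip_width: 0.088
grip_force: 61.2
```

Call:
jog_arm --steps '[{"dx":0,"dy":0,"dz":0,"wx":0,"wy":0,"wz":10},{"dx":0,"dy":0,"dz":0,"wx":0,"wy":0,"wz":20},{"dx":0,"dy":0,"dz":0,"wx":0,"wy":0,"wz":30},{"dx":0,"dy":0,"dz":0,"wx":0,"wy":0,"wz":40},{"dx":0,"dy":0,"dz":0,"wx":0,"wy":0,"wz":50}]'

```text
clock: 28.82
tool_pos: [0.5518, -0.3582, 0.0673]
orientation: [0.001, 0.978, 0.211, 0.001]
ft_force: [-5.3, -0.2, 15.5]
grip_width: 0.093
grip_force: 343.9
```

Run:
```python
from h import *
key(.07); plan(.5505,-.3587,.064,35);print(env.get_obs()['torque'])
```

```text
cam z 0.20979096961903607
key 1683 ((0.5535465478897095, -0.3557418882846832), (0.03884443640708923, 0.01240355335175991), 52.312355041503906) z [0.0769 0.0943]
long angle -135.48546522832018
pos [ 0.5518 -0.3582  0.0673] closing ang -66.1 tilt [ 0.001 -0.002 -1.   ] j [ 0.32  0.58  0.22  1.78 -0.16  0.8  -0.54] F [-5.93  0.21 14.74] t 28.9
MOVE d [-0.14 -0.    0.33] wz 78.9
[0.36035533 1.05176559 7.42836427]
```

Torque about z jumped to 7.4 N m with the key lagging the pads: it looks like the stop. I relieve, open, lift and look.

Call:
jog_arm --steps '[{"dx":0,"dy":0,"dz":0,"wx":0,"wy":0,"wz":-7},{"dx":0,"dy":0,"dz":0,"wx":0,"wy":0,"wz":-14},{"dx":0,"dy":0,"dz":0,"wx":0,"wy":0,"wz":-14}]'

```text
clock: 29.25
tool_pos: [0.5516, -0.3583, 0.0669]
orientation: [0.001, 0.944, 0.33, 0.001]
ft_force: [-2.3, 1.6, 9.4]
grip_width: 0.089
grip_force: 170.5
```

Run:
```python
from h import *
im=key(.07); save('w6.png',im); plan(.5505,-.3587,.064,35);o=env.get_obs();print(o['torque'],o['grip_force'])
```

```text
cam z 0.2094790919611121
key 1714 ((0.5527690649032593, -0.35758286714553833), (0.04248565062880516, 0.009246309287846088), 49.235572814941406) z [0.0802 0.0944]
long angle 48.75890806246302
pos [ 0.5516 -0.3583  0.0669] closing ang -51.5 tilt [ 0.002 -0.001 -1.   ] j [ 0.37  0.58  0.15  1.78 -0.12  0.79 -0.32] F [-1.25  1.67  9.07] t 29.3
MOVE d [-0.11 -0.03  0.29] wz -86.5
[0.51069622 0.28252077 2.75069126] 171.1568382102996
```

View pics/w6.png

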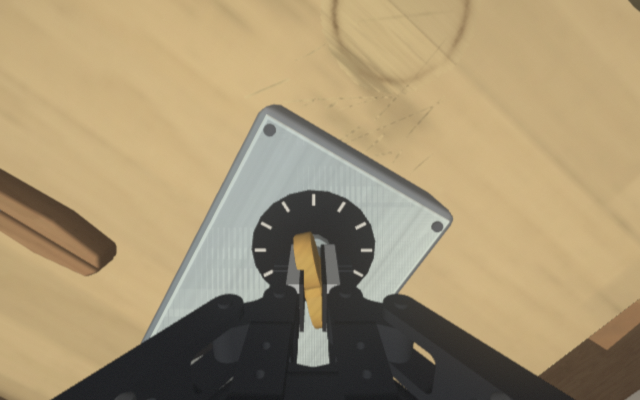

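The view shows the key blade (310,280) skewed about 10° inside the pads, so it is blocked by its stop; the lateral force is small, so nothing else is being pressed. Open and lift.

Call:
jog_arm --steps '[{"dx":0,"dy":0,"dz":0,"wx":0,"wy":0,"wz":0},{"dx":0,"dy":0,"dz":0,"wx":0,"wy":0,"wz":0},{"dx":0,"dy":0,"dz":0,"wx":0,"wy":0,"wz":0},{"dx":0,"dy":0,"dz":-3,"wx":0,"wy":0,"wz":0},{"dx":0,"dy":0,"dz":-7,"wx":0,"wy":0,"wz":0}]' --jaw 0.5

```text
clock: 29.92
tool_pos: [0.5499, -0.3581, 0.1352]
orientation: [-0.001, 0.945, 0.327, -0.001]
ft_force: [0.2, 0.7, -0.5]
grip_width: 0.499
grip_force: 0.0
```

Run:
```python
from h import *
im=key(.083); plan(.5505,-.3587,.064,35)
im,D,P=tins(); save('top4.png',cv2.resize(im[140:270,180:460],None,fx=2.8,fy=2.8))
```

```text
cam z 0.27765191657872085
key 896 ((0.5525890588760376, -0.3580077886581421), (0.04235570877790451, 0.008937343955039978), 52.95286560058594) z [0.0859 0.0945]
long angle 53.31750667231196
pos [ 0.5522 -0.3597  0.1414] closing ang -51.8 tilt [ 0.005 -0.002 -1.   ] j [ 0.35  0.49  0.17  1.73 -0.1   0.92 -0.34] F [ 1.9  -1.17  5.18] t 30.0
MOVE d [-0.09 -0.22  7.74] wz -86.8
tin? 143 [182.3 145.5] [0.6923 0.4237 0.0659]
tin? 230 [203.8 188.9] [0.5546 0.3488 0.0635]
tin? 130 [412.9 200.3] [ 0.536  -0.3177  0.052 ]
tin? 231 [231.3 195.1] [0.5371 0.2605 0.0634]
tin? 230 [330.7 216.1] [ 0.4786 -0.0567  0.0598]
```

View pics/top4.png

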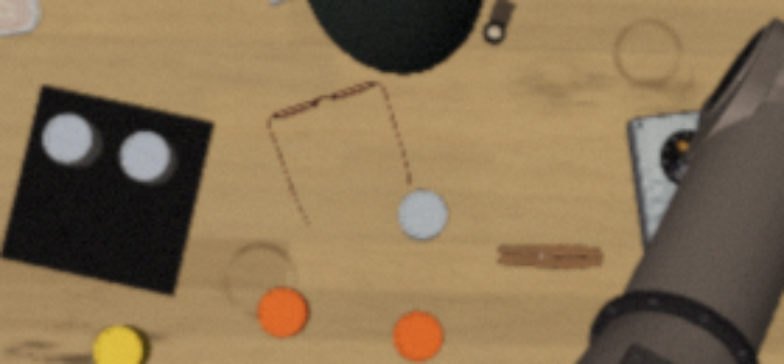

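The top crop shows two empties on the mat at crop (67,138) and (145,157), and the last tin at (423,215), clear of the glasses' temple at (408,183). The key now reads 44.7° in the shaker's frame, which is exactly -5.5 rad modulo a half turn, so it is fully wound. Last tin.

Call:
jog_arm --steps '[{"dx":0,"dy":0,"dz":-5,"wx":0,"wy":0,"wz":0},{"dx":2.2,"dy":-4.8,"dz":-7,"wx":0,"wy":0,"wz":0},{"dx":4.6,"dy":-10,"dz":-7,"wx":0,"wy":0,"wz":0},{"dx":7,"dy":-15.3,"dz":-7,"wx":0,"wy":0,"wz":0},{"dx":9.4,"dy":-20.5,"dz":-5,"wx":0,"wy":0,"wz":0}]' --jaw 1

```text
clock: 30.65
tool_pos: [0.4977, -0.1377, 0.1861]
orientation: [0.0, 0.945, 0.327, 0.001]
ft_force: [1.4, 0.8, -0.5]
grip_width: 0.996
grip_force: 0.0
```

Call:
jog_arm --steps '[{"dx":2,"dy":-4.5,"dz":2,"wx":0,"wy":0,"wz":0},{"dx":3.5,"dy":-7.7,"dz":4,"wx":0,"wy":0,"wz":0},{"dx":3.5,"dy":-7.7,"dz":4,"wx":0,"wy":0,"wz":0},{"dx":3.5,"dy":-7.7,"dz":4,"wx":0,"wy":0,"wz":0}]'

```text
clock: 31.15
tool_pos: [0.4776, -0.0576, 0.1455]
orientation: [0.0, 0.945, 0.327, 0.0]
ft_force: [0.1, -0.5, 0.2]
grip_width: 0.998
grip_force: 0.0
```

Run:
```python
from h import *
wt(.4787,-.057); plan(.479,-.057,.028); tins()
```

```text
wrist tin n 4217 circle [ 0.4798 -0.0568] 0.0287 mean [ 0.4811 -0.0558] z 0.0591
pos [ 0.4778 -0.058   0.1457] closing ang -51.8 tilt [ 0.001 -0.    -1.   ] j [-0.05  0.22  0.05  2.12 -0.01  0.81 -0.9 ] F [-0.17  0.17  0.68] t 31.2
MOVE d [ 1.400e-01 -1.000e-02  1.177e+01] wz 0
tin? 148 [182.3 145.5] [0.6925 0.4237 0.0661]
tin? 231 [203.8 188.9] [0.5547 0.3488 0.0635]
tin? 231 [231.4 195.2] [0.5368 0.2603 0.0636]
tin? 807 [430.6 225.3] [ 0.4577 -0.3739  0.0549]
```

Call:
jog_arm --steps '[{"dx":0.1,"dy":0,"dz":4,"wx":0,"wy":0,"wz":0},{"dx":0.1,"dy":0,"dz":8,"wx":0,"wy":0,"wz":0},{"dx":0.1,"dy":0,"dz":11,"wx":0,"wy":0,"wz":0},{"dx":0.1,"dy":0,"dz":11.8,"wx":0,"wy":0,"wz":0},{"dx":0.1,"dy":0,"dz":11.8,"wx":0,"wy":0,"wz":0}]'

```text
clock: 31.88
tool_pos: [0.4784, -0.057, 0.0277]
orientation: [-0.0, 0.945, 0.327, -0.0]
ft_force: [-0.1, -0.5, 0.3]
grip_width: 0.997
grip_force: 0.0
```

Call:
jog_arm --steps '[{"dx":0,"dy":0,"dz":0,"wx":0,"wy":0,"wz":0},{"dx":0,"dy":0,"dz":0,"wx":0,"wy":0,"wz":0},{"dx":0,"dy":0,"dz":0,"wx":0,"wy":0,"wz":0},{"dx":0,"dy":0,"dz":0,"wx":0,"wy":0,"wz":0},{"dx":0,"dy":0,"dz":0,"wx":0,"wy":0,"wz":0}]' --jaw 0

```text
clock: 32.5
tool_pos: [0.479, -0.0565, 0.0289]
orientation: [0.0, 0.945, 0.327, 0.001]
ft_force: [-5.1, 0.2, 18.6]
grip_width: 0.656
grip_force: 59.6
```

Call:
jog_arm --steps '[{"dx":0,"dy":0,"dz":-2,"wx":0,"wy":0,"wz":0},{"dx":0,"dy":0,"dz":-5,"wx":0,"wy":0,"wz":0},{"dx":0,"dy":0,"dz":-9,"wx":0,"wy":0,"wz":0},{"dx":0,"dy":0,"dz":-13,"wx":0,"wy":0,"wz":0},{"dx":0,"dy":0,"dz":-13,"wx":0,"wy":0,"wz":0}]'

```text
clock: 33.12
tool_pos: [0.48, -0.0565, 0.1608]
orientation: [0.001, 0.945, 0.327, 0.003]
ft_force: [0.0, 0.4, -1.9]
grip_width: 0.654
grip_force: 63.8
```

Run:
```python
from h import *
plan(.4495,.279,.16)
```

```text
pos [ 0.48   -0.0565  0.1608] closing ang -51.8 tilt [ 0.006  0.    -1.   ] j [-0.06  0.19  0.05  2.1  -0.01  0.84 -0.91] F [ 0.03  0.39 -1.92] t 33.1
MOVE d [ 18.36 -28.24   0.07] wz 0
```

Call:
jog_arm --steps '[{"dx":3,"dy":-4.6,"dz":0,"wx":0,"wy":0,"wz":0},{"dx":6,"dy":-9.3,"dz":0,"wx":0,"wy":0,"wz":0},{"dx":9.2,"dy":-14,"dz":0,"wx":0,"wy":0,"wz":0},{"dx":12.3,"dy":-19,"dz":0,"wx":0,"wy":0,"wz":0},{"dx":15.3,"dy":-23.5,"dz":0,"wx":0,"wy":0,"wz":0}]'

```text
clock: 33.75
tool_pos: [0.4522, 0.2247, 0.1572]
orientation: [-0.0, 0.945, 0.328, 0.0]
ft_force: [0.6, -0.2, -0.9]
grip_width: 0.651
grip_force: 63.8
```

Call:
jog_arm --steps '[{"dx":3.1,"dy":-4.7,"dz":0,"wx":0,"wy":0,"wz":0},{"dx":3.1,"dy":-4.7,"dz":0,"wx":0,"wy":0,"wz":0},{"dx":3.1,"dy":-4.7,"dz":4,"wx":0,"wy":0,"wz":0},{"dx":3.1,"dy":-4.7,"dz":8,"wx":0,"wy":0,"wz":0},{"dx":3.1,"dy":-4.7,"dz":8,"wx":0,"wy":0,"wz":0}]'

```text
clock: 34.38
tool_pos: [0.4466, 0.2773, 0.0751]
orientation: [0.001, 0.945, 0.327, -0.003]
ft_force: [-0.4, -0.8, 0.4]
grip_width: 0.651
grip_force: 64.1
```

Run:
```python
from h import *
plan(.4495,.279,.034)
```

```text
pos [0.4466 0.2773 0.0751] closing ang -51.8 tilt [-0.004 -0.003 -1.   ] j [-0.55  0.39 -0.15  2.06  0.09  0.7  -1.66] F [-0.39 -0.76  0.38] t 34.4
MOVE d [0.36 0.05 4.11] wz 0
```

Call:
jog_arm --steps '[{"dx":0.2,"dy":0,"dz":2,"wx":0,"wy":0,"wz":0},{"dx":0.2,"dy":0,"dz":4.2,"wx":0,"wy":0,"wz":0},{"dx":0.2,"dy":0,"dz":4.2,"wx":0,"wy":0,"wz":0},{"dx":0.2,"dy":0,"dz":4.2,"wx":0,"wy":0,"wz":0}]'

```text
clock: 34.88
tool_pos: [0.4505, 0.2805, 0.0369]
orientation: [-0.0, 0.945, 0.327, 0.001]
ft_force: [0.4, -0.1, -1.0]
grip_width: 0.651
grip_force: 64.1
```

Call:
jog_arm --steps '[{"dx":0,"dy":0,"dz":0,"wx":0,"wy":0,"wz":0},{"dx":0,"dy":0,"dz":0,"wx":0,"wy":0,"wz":0},{"dx":0,"dy":0,"dz":0,"wx":0,"wy":0,"wz":0},{"dx":0,"dy":0,"dz":0,"wx":0,"wy":0,"wz":0}]' --jaw 0.9

```text
clock: 35.38
tool_pos: [0.4498, 0.2802, 0.0355]
orientation: [-0.0, 0.945, 0.327, 0.0]
ft_force: [-0.5, -0.3, -1.0]
grip_width: 0.903
grip_force: 0.0
```

Call:
jog_arm --steps '[{"dx":0,"dy":0,"dz":-4,"wx":0,"wy":0,"wz":0},{"dx":0,"dy":0,"dz":-8,"wx":0,"wy":0,"wz":0},{"dx":0,"dy":0,"dz":-13,"wx":0,"wy":0,"wz":0},{"dx":0,"dy":0,"dz":-16,"wx":0,"wy":0,"wz":0},{"dx":0,"dy":0,"dz":-16,"wx":0,"wy":0,"wz":0}]'

```text
clock: 36.0
tool_pos: [0.4508, 0.2808, 0.1978]
orientation: [-0.001, 0.945, 0.327, 0.002]
ft_force: [-0.8, -0.4, -0.2]
grip_width: 0.897
grip_force: 0.0
```

Run:
```python
from h import *
wt(.4495,.279,.064); im,D,P=tins(); save('top5.png',cv2.resize(im[140:270,180:460],None,fx=2.8,fy=2.8))
q=P[(P[...,2]>.08)&(P[...,2]<.103)&(P[...,1]<-.32)&(P[...,1]>-.4)&(P[...,0]>.515)&(P[...,0]<.6)];print('key',cv2.minAreaRect(q[:,:2].astype(np.float32)))
q=P[(P[...,2]>.104)&(P[...,2]<.125)&(np.hypot(P[...,0]-.442,P[...,1]+.3745)<.05)];print('full',len(q),q.mean(0))
plan(.45,.279,.2)
```

```text
wrist tin n 3008 circle [0.4512 0.2805] 0.0285 mean [0.4522 0.2814] z 0.0632
tin? 145 [182.3 145.6] [0.6921 0.4237 0.0661]
tin? 229 [418.1 192.9] [ 0.5603 -0.334   0.0525]
tin? 156 [205.4 187.3] [0.5599 0.344  0.0632]
tin? 211 [231.6 194.6] [0.5387 0.2596 0.0637]
tin? 534 [437.3 223. ] [ 0.4628 -0.3843  0.104 ]
tin? 106 [227.6 221.5] [0.4529 0.2688 0.0638]
key ((0.551016628742218, -0.3591300845146179), (0.04453694075345993, 0.009695899672806263), 53.85289764404297)
full 273 [ 0.4425762  -0.37436291  0.11188519]
pos [0.4496 0.28   0.1952] closing ang -51.8 tilt [-0.  0. -1.] j [-0.54  0.24 -0.16  1.96  0.05  0.95 -1.63] F [ 1.42 -0.86 -0.31] t 36.1
MOVE d [-0.03  0.1  -0.48] wz 0
```

View pics/top5.png

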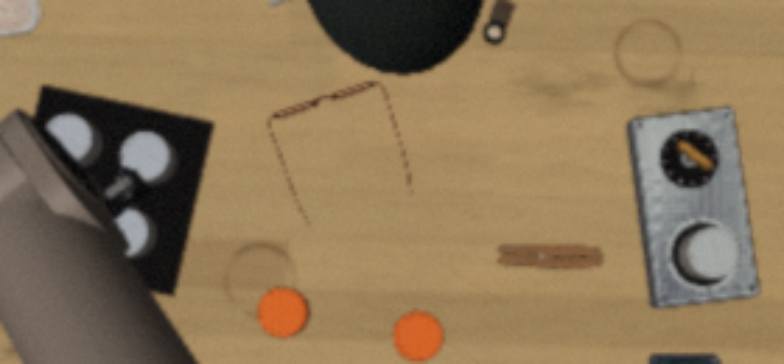

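The crop shows three empties on the mat, at (68,138), (146,157) and (130,232). The full tin is centred on the platform at (708,252), the key is at (693,153), and the loupe and ring clamp have not moved. Handing in.

```bash
python3 -c "
from cell import env
print(env.sign_off())"
```

```text
the job is handed in; nothing more can be done
None
```

The job is handed in, with no verdict returned: the full tin stands centred on the shaker's platform, the key is wound to its stop (about 5.5 rad), the three empty tins stand upright on the mat, and the loupe and ring clamp were left alone.

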